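# Check a pastry frame's diagonals and rack it square

## Robot

A 7-joint arm with a two-finger parallel gripper is mounted at the origin on a cart in front of the work surface, level with it; the furniture and walls round the work are solid. World frame = base frame: x ahead of the robot, y to its left, z up, the work surface at z = 0. Lengths are in m, angles in rad, forces in N, time in s.
With the tool pointing down it reaches from about 0.425 to 0.925 m from the base axis. Payload 6.8 kg.
Tool frame: the origin (TCP) lies midway between the tips of the shut fingers; the grasp point (between the pads) lies bot.grasp_offset behind it (bot.grasp_offset is the distance from the TCP to the grasp point, in m); x points along the fingers, y is the direction in which the jaws open and shut, and the axes are right-handed (so a half turn about x gives the same grasp; the last joint's range is limited). The gripper opens to 88 mm and grips with 3 to 60 N. Pads are 20 mm wide; open, the fingers measure 115 mm over their backs; the gripper's body (75 mm by 178 mm) begins 61 mm behind the grasp point.
Start: joints at [-1.453, 0.477, 0.022, 1.555, -0.011, 1.109, -0.083], TCP at [0.151, 0.658, 0.223] pointing down, gripper open.
Joint ranges: [-2.96, 2.96], [-0.34, 2.1], [-1.41, 1.46], [0.24, 2.44], [-1.37, 4.51], [0.17, 1.92], [-2.96, 2.96]. Speed limits (rad/s): [2.39, 2.39, 3.14, 3.14, 3.14, 3.14, 3.14].

## Interface

Orientations are given as [roll, pitch, yaw] about the fixed x, y, z axes, in that order (R = Rz(yaw) Ry(pitch) Rx(roll)).
In Python, from rig import bot, optics, spotter gives the robot as it stands.
- The arm moves only by the tool play_rows, never from a script. Its argument "increments" is a list of rows, each an object of numbers: "x", "y", "z": the shift along the world's x, y, z in cm; "wx", "wy", "wz": the turn, a rotation vector about the world's x, y, z in rad; "jaw": the gripper command: -1 is fully open, 1 is shut, values between are in proportion. In form: [{"x": .., "y": .., "z": .., "wx": .., "wy": .., "wz": .., "jaw": ..}, ...]. A call has 1 to 12 rows; each row shifts and turns the pose as measured when the row begins; what a row does not reach is not made up. A row lasts 1/10 s, in which the tool goes at most 50 mm and 8.59 degrees, less where a joint would pass 70% of its speed; a pose out of reach is approached as far as the arm can. A call with a gripper value outside its range is refused whole. The fingers move at their own pace and stop on an object; "squeeze" is the grip in N (left out, the last holds). Time passes only in rows, so rows that do not move let the fingers close. It gives the time, the measured TCP pose, the force and the opening at its end, in the units of the state.
- bot.state(): the state, without advancing time (a new reading comes with each control period).
- optics.snapshot(name): name is "side" or "top" or "wrist"; returns the picture (480x640x3 uint8, blue, green, red); there is no depth.
- optics.camera_params(name): a dict with "vfov" (degrees; the focal length in pixels is half the picture's height over the tangent of half this angle, whatever the lens; pixels are square), "cx", "cy" (the principal point, pixels), "pose" (4x4, takes a point from camera to world coordinates). Camera axes: x right, y down, z forward; pixel columns grow to the right and rows downward; lengths in m; the calibration is good to about 2 mm. A picture is of the moment at which its call begins: read the wrist's pose just before it. camera_params takes no time and is no camera call; for the wrist camera it gives the pose at the moment of the call.
- bot.hand_in(): hands the job in, once; it reports no verdict.
Trained networks look in the newest picture that a camera, given by its name, has taken for a name from the list of things; names that differ only in an ending like _2 or _b are one class to them, and where a whole thing is asked for, a point or a joint stands for the part that bears it (a point fixed in the world has none). Each returns a list of dicts, best first, with "conf" (0 to 1); they miss things now and then, are a little off and sometimes report something else, mostly with a low value. They report only what shows in the picture. A call takes as long as a camera call.
- spotter.silhouettes(camera, name): "region" (480x640 bool, what is visible of it) and "xy" ([column, row] in pixels, amid what is visible of it).
The state is a dict: "clock": time; "q": joint angles; "dq": joint speeds; "joint_efforts": joint torques, N m; "position": TCP position; "eef_rot": TCP orientation; "ft_force": force on the tool from outside, world axes, zero at the start; "wrist_torque": the same for the moment, N m; "grip_width": finger opening in m.
Only numpy, scipy, OpenCV 4.12 (cv2) and the standard library are available. Lean on these libraries where they do the work, as an engineer would, in place of code of your own. Each camera call takes 0.05 s, during which the arm holds its last target.

## Task

Check the steel pastry frame for squareness with the diagonal rule pivoted at its middle: by the black knob, run the rule out until its tip sits gently in the blue-marked far corner, then draw it in, swing it over and do the same in the red-marked far corner, without shifting the frame. Compare the two readings; if the full diagonals differ by more than 4 mm, use the rule to push the shorter diagonal out until the two agree. Finish with the rule drawn fully in, and leave the other things on the table alone.

Things in the scene. Friction and masses are not known exactly. Their poses are not given: they have to be found in the camera images.
- rule_pivot (a point): the pivot of the aluminium diagonal rule, at the middle of the frame and of the white squaring board (180 x 226 x 14 mm, fixed on the table), 29 mm above the table; this point does not move. x runs along the rule toward the tip that has the knob, z up.
- rule_knob (a point): centre of the round black upright knob (22 mm across, 40 mm high; this point lies 80 mm above the table, the knob's top 100 mm) on the rule's sliding rod, to grip from above. It swivels freely on its stem, so the fingers need not turn when the rule swings. It always lies on the line from pivot to tip, 22 mm nearer the pivot than the tip's centre. Nothing of the frame or board stands higher than 50 mm.
- tip_point (a point): centre of the rule's brass tip at the knob end: an upright pin 8 mm across, 29 mm above the table. An identical tip at the other end of the rule runs out together with it by the same amount, so the rule always spans the full diagonal symmetrically about the pivot.
- rule_slide (a joint): the reading of the rule: how far the tip is run out, 0 (fully in, tip's centre 44 mm from the pivot) to 0.058 m; half a diagonal is this plus a constant, so the full diagonals differ by twice the difference of the readings. The slide rubs with about 1 N and stays where it is left.
- rule (a joint): swing of the rule in rad, -1.25 to 1.25; 0 points to the middle of the back bar, positive swings to the blue corner (to the left, anticlockwise from above). Swings freely; drawn in to less than 0.007 m the tips clear the bars all the way round.
- corner_blue (a point): far left inner corner of the frame, marked by a blue cap: where the tip's centre lies (to about 2 mm) when the tip sits in that corner touching both bars.
- corner_red (a point): far right inner corner of the frame, marked by a red cap: the same for the other diagonal.
- frame_back: far bar of the steel frame (bars 8 mm thick, 28 mm high; 160 mm wide and 120 mm deep between bar centres, inner depth 112 mm): origin at the bar's middle on the board's top; y along the bar, x across it and away from the robot. The bar slides only along y as the frame is racked; corners then follow it. The frame is a four-bar linkage centred on the pivot, about 80 to 98 mm from pivot to seated tip.
- frame_left: left side bar of the frame: origin at its pivot pin on the board, x along the bar. It and the right bar turn together about their middles, up to 0.17 rad out of square at the start. Stiff joints: still under about 5 N on the knob, yielding at 6 to 11 N, staying there without spring-back. 0.1 rad changes the half diagonals by 4 mm, one up, one down.
- petri: petri dish, 90 mm across, 15 mm high, bystander; origin under its middle
- beaker: beaker, 68 mm across, 89 mm high, bystander; origin under its middle
- timer: kitchen timer, 66 x 62 x 20 mm, bystander; origin under its middle
- jar: sample jar with blue lid, 60 mm across, 75 mm high, bystander; origin under its middle

How it is judged:
On the way, in this order (a step that is already met when the one before it is completed fails the run):
1. the rule's tip rests gently in the blue-marked corner, the frame not shifted (horizontal distance between tip_point and corner_blue below 0.004 m and contact force between rule_tip and anything else between 0.7 and 5 N and distance of corner_blue from where it was at the start of the episode below 0.0015 m), for 0.2 s.
2. the rule's tip rests gently in the red-marked corner, the frame not shifted (horizontal distance between tip_point and corner_red below 0.004 m and contact force between rule_tip and anything else between 0.7 and 5 N and distance of corner_red from where it was at the start of the episode below 0.0015 m), for 0.2 s.
At the end, for the whole second after the job is handed in: The frame is square: its side bar stands within 0.025 rad of square to its back bar (the full diagonals differ by less than about 4.2 mm), and the rule is drawn in to within 8 mm of its inner stop (angle between the x axis of frame_left and the x axis of frame_back, either way round below 0.025 rad and value of joint rule_slide below 0.008 m); the robot touches nothing.
It fails at once if the rule's tip is pressed against the frame with more than 25 N (contact force between rule_tip and anything else above 25 N).
It fails at once if the petri dish, beaker, timer or jar is displaced by more than 20 mm (distance of any of petri, beaker, timer, jar from where it was at the start of the episode above 0.02 m).
It also fails if it takes over 72 s, if anything falls off the work surface, if the arm or the gripper's body presses on something with over 40 N, if the wrist force passes 120 N, or if a joint passes its speed limit or range.

## Working session

There is one attempt and no reset: what is moved stays moved. The work goes in short steps, Python scripts to look and compute and a tool call to move; the robot and the scene stay as the last step left them, time stands still between calls to the robot, and variables do not carry over. Pictures are saved under pics/ and viewed, and the job is handed in when it is done.

Besides the shell and the picture viewer there is one more tool, called by a JSON object that holds its "fn" and its "kwargs". play_rows: Moves the arm, as the interface text tells. Its arguments: {"type":"object","properties":{"increments":{"type":"array","items":{"type":"object","properties":{"x":{"type":"number"},"y":{"type":"number"},"z":{"type":"number"},"wx":{"type":"number"},"wy":{"type":"number"},"wz":{"type":"number"},"jaw":{"type":"number"}}}},"squeeze":{"type":"number"}},"required":["increments"]}

```bash
mkdir -p pics; ls; cat > h.py <<'E'
import numpy as np, cv2
from rig import bot, optics, spotter
def K(name):
    p=optics.camera_params(name); f=240/np.tan(np.radians(p['vfov'])/2); return f,p['cx'],p['cy'],np.array(p['pose'])
def ray(name,uv,k=None):
    f,cx,cy,T=k or K(name); d=np.array([(uv[0]-cx)/f,(uv[1]-cy)/f,1.]); d=T[:3,:3]@d; return T[:3,3],d/np.linalg.norm(d)
def onz(name,uv,z,k=None):
    o,d=ray(name,uv,k); return o+d*(z-o[2])/d[2]
def proj(name,P,k=None):
    f,cx,cy,T=k or K(name); c=T[:3,:3].T@(np.array(P)-T[:3,3]); return f*c[0]/c[2]+cx,f*c[1]/c[2]+cy
def tri(r1,r2):
    (a,u),(b,v)=r1,r2; s=np.linalg.lstsq(np.c_[u,-v],b-a,rcond=None)[0]; p,q=a+u*s[0],b+v*s[1]; return (p+q)/2,np.linalg.norm(p-q)
E
python3 - <<'E'
from h import *
s=bot.state(); print({k:np.round(v,3) for k,v in s.items()}, bot.grasp_offset)
for n in('side','top'):
    cv2.imwrite(f'pics/{n}0.png',optics.snapshot(n)); print(n,K(n))
    for t in('rule_knob','tip_point','frame_back','petri','beaker','timer','jar'):
        print(t,[(round(r['conf'],2),np.round(r['xy']),int(r['region'].sum())) for r in spotter.silhouettes(n,t)[:2]])
E
```

```text
pics
{'clock': np.float64(0.0), 'q': array([-1.453,  0.478,  0.022,  1.556, -0.012,  1.109, -0.083]), 'dq': array([-0.001, -0.   ,  0.001,  0.   , -0.001,  0.002, -0.   ]), 'joint_efforts': array([ 0.0000e+00, -5.8285e+01,  1.5350e+00, -2.7261e+01, -5.4000e-02,
        1.7000e-02,  0.0000e+00]), 'position': array([0.151, 0.657, 0.222]), 'eef_rot': array([-1.508,  1.569, -1.734]), 'ft_force': array([ 0.357, -0.303,  0.095]), 'wrist_torque': array([-0.018, -0.024, -0.001]), 'grip_width': np.float64(0.088)} 0.0187
side (np.float64(577.7133580898969), 307.1062993526075, 243.0229417680116, array([[ 0.88118601, -0.18641043,  0.43446791,  0.01698158],
       [-0.47232708, -0.30736333,  0.82609619, -1.24844893],
       [-0.02045344, -0.93315537, -0.35889096,  0.56069497],
       [ 0.        ,  0.        ,  0.        ,  1.        ]]))
rule_knob [(0.52, array([316., 247.]), 175)]
tip_point []
frame_back [(0.65, array([328., 267.]), 221)]
petri [(0.8, array([234., 246.]), 476), (0.3, array([296., 252.]), 429)]
beaker [(0.9, array([246., 220.]), 748)]
timer [(0.74, array([351., 348.]), 938)]
jar [(0.69, array([329., 266.]), 274), (0.61, array([400., 316.]), 1375)]
top (np.float64(576.0796129426211), 320.3125310219771, 242.81135519732794, array([[-2.02502051e-02, -9.86419799e-01,  1.62990520e-01,
         3.92032947e-01],
       [-9.99794732e-01,  2.00852608e-02, -2.65996754e-03,
        -1.46461862e-01],
       [-6.49862456e-04, -1.63010928e-01, -9.86624049e-01,
         1.29803264e+00],
       [ 0.00000000e+00,  0.00000000e+00,  0.00000000e+00,
         1.00000000e+00]]))
rule_knob [(0.65, array([328., 236.]), 105)]
tip_point []
frame_back [(0.87, array([337., 226.]), 482)]
petri [(0.85, array([214., 293.]), 1259)]
beaker [(0.67, array([165., 256.]), 1025)]
timer [(0.89, array([466., 282.]), 817)]
jar [(0.66, array([468., 230.]), 805)]
```

```bash
python3 - <<'E'
from h import *
a=cv2.imread('pics/top0.png')[170:350,130:520]; cv2.imwrite('pics/top0c.png',cv2.resize(a,None,fx=2,fy=2,interpolation=3))
b=cv2.imread('pics/side0.png')[180:390,180:460]; cv2.imwrite('pics/side0c.png',cv2.resize(b,None,fx=2.8,fy=2.8,interpolation=3))
print(tri(ray('top',(328,236)),ray('side',(316,247))))
for n,uv in dict(petri=(214,293),beaker=(165,256),timer=(466,282),jar=(468,230),fb=(337,226)).items(): print(n,onz('top',uv,.03))
E
```

```text
(array([ 0.60853134, -0.16667969,  0.07640471]), np.float64(0.00034197420158209974))
petri [0.49440466 0.08618075 0.03      ]
beaker [0.57883146 0.19590472 0.03      ]
timer [ 0.50737293 -0.46940057  0.03      ]
jar [ 0.62384641 -0.48104804  0.03      ]
fb [ 0.6389406 -0.1880554  0.03     ]
```

View pics/top0c.png

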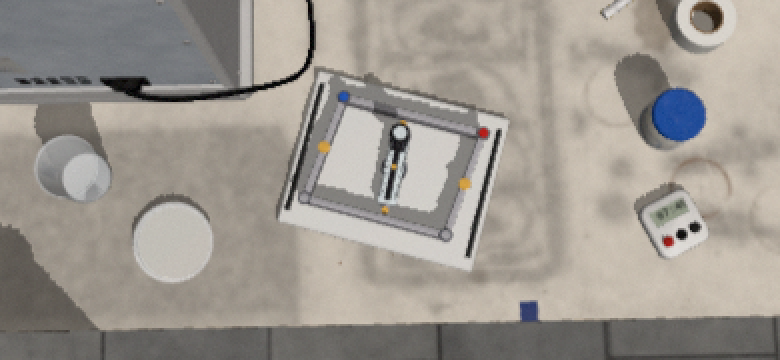

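View pics/side0c.png

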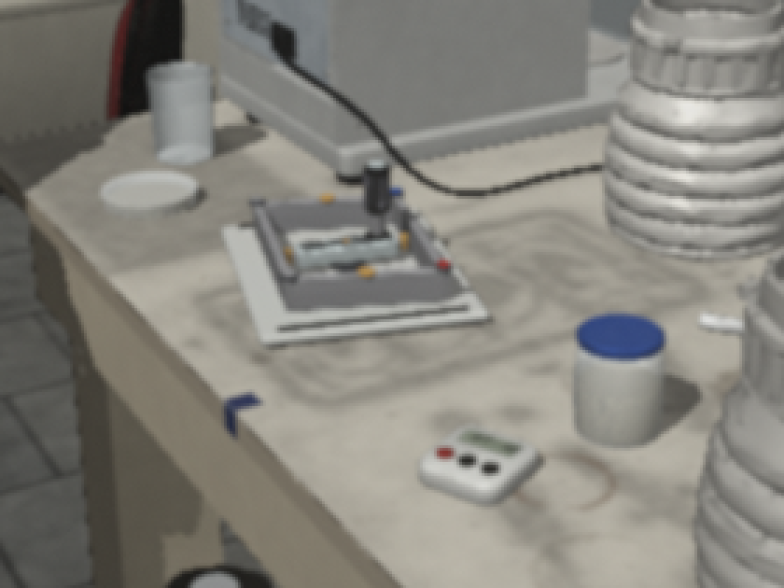

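```bash
python3 - <<'E'
from h import *
from scipy.spatial.transform import Rotation as R
g=lambda c,r:(130+c/2,170+r/2)
for n,(c,r,z) in dict(blue=(344,97,.045),red=(483,132,.045),nl=(305,198,.045),nr=(446,235,.045),piv=(394,166,.03),bl=(318,70,.014),br=(508,119,.014),fl=(279,219,.014),fr=(470,269,.014),knobtop=(400,131,.1),machR=(252,95,.0),machL=(0,100,0)).items(): print(n,np.round(onz('top',g(c,r),z),4))
s=bot.state(); print(R.from_euler('xyz',s['eef_rot']).as_matrix().round(3)); f,cx,cy,T=K('wrist'); print(f,cx,cy,T.round(3))
E
```

```text
blue [ 0.6546 -0.1103  0.045 ]
red [ 0.612  -0.2632  0.045 ]
nl [ 0.5426 -0.0659  0.045 ]
nr [ 0.499 -0.219  0.045]
piv [ 0.5782 -0.1643  0.03  ]
bl [ 0.6931 -0.0802  0.014 ]
br [ 0.6318 -0.2949  0.014 ]
fl [ 0.5233 -0.0347  0.014 ]
fr [ 0.4634 -0.2463  0.014 ]
knobtop [ 0.6052 -0.1705  0.1   ]
machR [ 0.6685 -0.0032  0.    ]
machL [0.6685 0.2865 0.    ]
[[ 0.     0.224  0.975]
 [ 0.     0.975 -0.224]
 [-1.     0.     0.   ]]
390.6087774466525 319.78060652483015 239.63249341433556 [[ 0.225  0.944  0.24   0.084]
 [ 0.974 -0.218 -0.056  0.673]
 [-0.001  0.246 -0.969  0.385]
 [ 0.     0.     0.     1.   ]]
```

{"fn": "play_rows", "kwargs": {"increments": [{"x": 2.4, "y": -3.4, "jaw": -1}, {"x": 2.4, "y": -3.4}, {"x": 2.4, "y": -3.4}, {"x": 2.4, "y": -3.4}, {"x": 2.4, "y": -3.4}, {"x": 2.4, "y": -3.4}, {"x": 2.4, "y": -3.4}, {"x": 2.4, "y": -3.4}, {"x": 2.4, "y": -3.4}, {"x": 2.4, "y": -3.4}, {"x": 2.4, "y": -3.4}, {"x": 2.4, "y": -3.4}]}}

```text
$.increments[0]: bad value
```

{"fn": "play_rows", "kwargs": {"increments": [{"x": 2.4, "y": -3.4, "z": 0, "wx": 0, "wy": 0, "wz": 0, "jaw": -1}, {"x": 2.4, "y": -3.4, "z": 0, "wx": 0, "wy": 0, "wz": 0, "jaw": -1}, {"x": 2.4, "y": -3.4, "z": 0, "wx": 0, "wy": 0, "wz": 0, "jaw": -1}, {"x": 2.4, "y": -3.4, "z": 0, "wx": 0, "wy": 0, "wz": 0, "jaw": -1}]}}

```text
clock: 1.2
position: [0.2429, 0.5226, 0.2219]
eef_rot: [2.502, 1.567, 2.287]
ft_force: [0.7, -0.0, -0.2]
grip_width: 0.0878
```

{"fn": "play_rows", "kwargs": {"increments": [{"x": 2.6, "y": -3.6, "z": 0, "wx": 0, "wy": 0, "wz": 0, "jaw": -1}, {"x": 2.6, "y": -3.6, "z": 0, "wx": 0, "wy": 0, "wz": 0, "jaw": -1}, {"x": 2.6, "y": -3.6, "z": 0, "wx": 0, "wy": 0, "wz": 0, "jaw": -1}, {"x": 2.6, "y": -3.6, "z": 0, "wx": 0, "wy": 0, "wz": 0, "jaw": -1}, {"x": 2.6, "y": -3.6, "z": 0, "wx": 0, "wy": 0, "wz": 0, "jaw": -1}, {"x": 2.6, "y": -3.6, "z": 0, "wx": 0, "wy": 0, "wz": 0, "jaw": -1}, {"x": 2.2, "y": -4.2, "z": 0, "wx": 0, "wy": 0, "wz": 0, "jaw": -1}, {"x": 1.5, "y": -4.5, "z": 0, "wx": 0, "wy": 0, "wz": 0, "jaw": -1}, {"x": 1, "y": -4.6, "z": 0, "wx": 0, "wy": 0, "wz": 0, "jaw": -1}, {"x": 1, "y": -4.6, "z": 0, "wx": 0, "wy": 0, "wz": 0, "jaw": -1}, {"x": 1, "y": -4.6, "z": 0, "wx": 0, "wy": 0, "wz": 0, "jaw": -1}, {"x": 1, "y": -4.6, "z": 0, "wx": 0, "wy": 0, "wz": 0, "jaw": -1}]}}

```text
clock: 2.4
position: [0.4855, 0.0168, 0.2261]
eef_rot: [1.272, 1.558, 1.06]
ft_force: [1.2, 1.7, 0.6]
grip_width: 0.0877
```

```bash
python3 - <<'E'
from h import *
from scipy.spatial.transform import Rotation as R
s=bot.state(); print(s['q'].round(2),R.from_euler('xyz',s['eef_rot']).as_matrix().round(3))
E
```

```text
[-0.51  0.16  0.4   2.02 -0.09  0.97  1.29] [[ 0.006  0.21   0.978]
 [ 0.011  0.978 -0.21 ]
 [-1.     0.012  0.004]]
```

{"fn": "play_rows", "kwargs": {"increments": [{"x": 1.5, "y": -4, "z": 0, "wx": 0, "wy": 0, "wz": 0, "jaw": -1}, {"x": 1.5, "y": -4, "z": 0, "wx": 0, "wy": 0, "wz": 0, "jaw": -1}, {"x": 1.5, "y": -4, "z": 0, "wx": 0, "wy": 0, "wz": 0, "jaw": -1}, {"x": 1.5, "y": -4, "z": 0, "wx": 0, "wy": 0, "wz": 0, "jaw": -1}, {"x": 1, "y": -1.5, "z": 0, "wx": 0, "wy": 0, "wz": 0, "jaw": -1}, {"x": 0, "y": 0, "z": 0, "wx": 0, "wy": 0, "wz": 0, "jaw": -1}]}}

```text
clock: 3.0
position: [0.5573, -0.174, 0.2284]
eef_rot: [0.854, 1.557, 0.633]
ft_force: [-0.8, -0.4, 0.2]
grip_width: 0.0877
```

```bash
python3 - <<'E'
from h import *
import pickle
k=K('wrist'); a=optics.snapshot('wrist'); cv2.imwrite('pics/w1.png',a); pickle.dump(k,open('w1.pkl','wb'))
for t in('rule_knob','tip_point'):
    print(t,[(round(r['conf'],2),np.round(r['xy']),int(r['region'].sum())) for r in spotter.silhouettes('wrist',t)[:2]])
for n,P in dict(blue=(.6546,-.1103,.045),red=(.612,-.2632,.045),nl=(.5426,-.0659,.045),nr=(.499,-.219,.045),piv=(.578,-.1645,.03)).items(): print(n,np.round(proj('wrist',P,k)))
E
```

```text
rule_knob [(0.87, array([335., 270.]), 885)]
tip_point []
blue [405. 300.]
red [239. 293.]
nl [434. 174.]
nr [253. 164.]
piv [332. 233.]
```

View pics/w1.png

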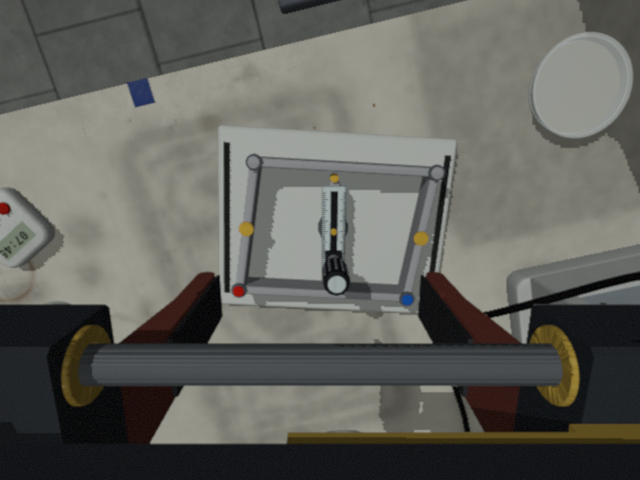

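```bash
python3 - <<'E'
from h import *
import pickle
k=pickle.load(open('w1.pkl','rb')); a=cv2.imread('pics/w1.png'); t=cv2.imread('pics/top0.png')
def dots(im,roi):
    hsv=cv2.cvtColor(im,cv2.COLOR_BGR2HSV); out={}
    x0,y0,x1,y1=roi
    for n,lo,hi in(('blue',(105,120,60),(125,255,255)),('red',(172,120,60),(180,255,255)),('red0',(0,150,60),(6,255,255)),('or',(12,130,100),(30,255,255))):
        m=cv2.inRange(hsv,lo,hi); mm=np.zeros_like(m); mm[y0:y1,x0:x1]=m[y0:y1,x0:x1]
        c=cv2.connectedComponentsWithStats(mm)
        for i in range(1,c[0]):
            if c[2][i,4]>3: out.setdefault(n,[]).append((c[3][i].round(1),int(c[2][i,4])))
    return out
dw=dots(a,(210,120,470,315)); dt=dots(t,(270,195,390,310)); print(dw); print(dt)
for n in('blue','red'):
    if n not in dw: continue
    for d,_ in dw[n]:
        print(n,onz('wrist',d,.045,k).round(4))
        for e,_ in dt.get(n,[]): print('   tri',tri(ray('wrist',d,k),ray('top',e)))
for d,_ in dw['or']: print('or',d,onz('wrist',d,.042,k).round(4),onz('wrist',d,.034,k).round(4))
for n,d in dict(nl=(437,173),nr=(253,162)).items(): print(n,onz('wrist',d,.043,k).round(4))
print('knobtop',onz('wrist',(337,284.),.1,k), tri(ray('wrist',(337,284),k),ray('top',(330,235.5))))
E
```

```text
{'blue': [(array([406.9, 299.3]), 102)], 'red0': [(array([238.1, 291. ]), 88), (array([441.1, 292. ]), 7)], 'or': [(array([333.8, 178. ]), 49), (array([246.3, 228.6]), 156), (array([333.2, 231.6]), 30), (array([420.5, 238. ]), 154)]}
{'blue': [(array([301.4, 217.8]), 19)], 'red0': [(array([371.5, 236. ]), 16)], 'or': [(array([291.5, 243. ]), 26), (array([326.5, 253. ]), 6), (array([361.9, 261.5]), 24), (array([322. , 274.5]), 8)]}
blue [ 0.6541 -0.1088  0.045 ]
   tri (array([ 0.65727071, -0.10836728,  0.03882562]), np.float64(0.0009660491710333097))
or [333.8 178. ] [ 0.5265 -0.1526  0.042 ] [ 0.5273 -0.1524  0.034 ]
or [246.3 228.6] [ 0.5536 -0.2403  0.042 ] [ 0.5551 -0.2422  0.034 ]
or [333.2 231.6] [ 0.5741 -0.1635  0.042 ] [ 0.5761 -0.1635  0.034 ]
or [420.5 238. ] [ 0.598  -0.0861  0.042 ] [ 0.6006 -0.0843  0.034 ]
nl [ 0.5423 -0.0628  0.043 ]
nr [ 0.4972 -0.2185  0.043 ]
knobtop [ 0.60227446 -0.16905291  0.1       ] (array([ 0.60766658, -0.17010639,  0.08619126]), np.float64(0.0012751680675595124))
```

{"fn": "play_rows", "kwargs": {"increments": [{"x": 2.5, "y": 0.2, "z": 0, "wx": 0, "wy": 0, "wz": 0, "jaw": -1}, {"x": 2, "y": 0.2, "z": -2, "wx": 0, "wy": 0, "wz": 0, "jaw": -1}, {"x": 0, "y": 0, "z": -3.5, "wx": 0, "wy": 0, "wz": 0, "jaw": -1}, {"x": 0, "y": 0, "z": -3, "wx": 0, "wy": 0, "wz": 0, "jaw": -1}, {"x": 0, "y": 0, "z": 0, "wx": 0, "wy": 0, "wz": 0, "jaw": -1}, {"x": 0, "y": 0, "z": 0, "wx": 0, "wy": 0, "wz": 0, "jaw": -1}]}}

```text
clock: 3.75
position: [0.6026, -0.153, 0.1432]
eef_rot: [1.155, 1.549, 0.952]
ft_force: [-0.6, 0.0, -0.4]
grip_width: 0.0879
```

```bash
python3 - <<'E'
from h import *
from scipy.spatial.transform import Rotation as R
s=bot.state(); print(s['position'].round(4),R.from_euler('xyz',s['eef_rot']).as_matrix().round(3))
k=K('wrist'); a=optics.snapshot('wrist'); cv2.imwrite('pics/w2.png',a)
print(proj('wrist',s['position'],k))
r=spotter.silhouettes('wrist','rule_knob')
for x in r[:1]: print(x['conf'],x['xy'],onz('wrist',x['xy'],.08,k))
E
```

```text
[ 0.6026 -0.153   0.1432] [[ 0.013  0.201  0.98 ]
 [ 0.018  0.979 -0.201]
 [-1.     0.02   0.009]]
(np.float64(320.1408967782358), np.float64(299.2188326568699))
0.57 [293.1, 259.2] [ 0.60076354 -0.16792647  0.08      ]
```

View pics/w2.png

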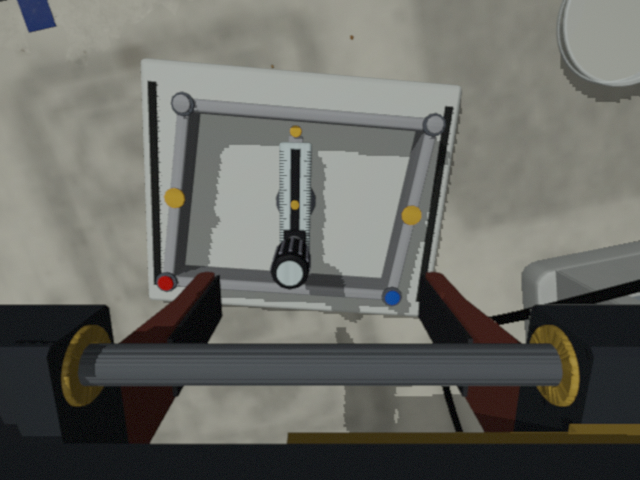

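{"fn": "play_rows", "kwargs": {"increments": [{"x": 0, "y": -1.5, "z": 0, "wx": -0.018, "wy": 0.013, "wz": 0, "jaw": -1}, {"x": 0, "y": 0, "z": 0, "wx": 0, "wy": 0, "wz": 0, "jaw": -1}, {"x": 0, "y": 0, "z": -2.5, "wx": 0, "wy": 0, "wz": 0, "jaw": -1}, {"x": 0, "y": 0, "z": -2, "wx": 0, "wy": 0, "wz": 0, "jaw": -1}, {"x": 0, "y": 0, "z": -1.5, "wx": 0, "wy": 0, "wz": 0, "jaw": -1}, {"x": 0, "y": 0, "z": 0, "wx": 0, "wy": 0, "wz": 0, "jaw": -1}]}}

```text
clock: 4.45
position: [0.6072, -0.1725, 0.0896]
eef_rot: [-0.123, 1.557, -0.328]
ft_force: [-0.4, 0.0, 0.1]
grip_width: 0.0879
```

```bash
python3 - <<'E'
from h import *
from scipy.spatial.transform import Rotation as R
s=bot.state(); print(s['position'].round(4),R.from_euler('xyz',s['eef_rot']).as_matrix().round(3))
k=K('wrist'); a=optics.snapshot('wrist'); cv2.imwrite('pics/w3.png',a)
print(proj('wrist',s['position'],k))
E
```

```text
[ 0.6072 -0.1725  0.0896] [[ 0.013  0.203  0.979]
 [-0.004  0.979 -0.203]
 [-1.    -0.002  0.013]]
(np.float64(320.24231074336643), np.float64(299.1879159963463))
```

View pics/w3.png

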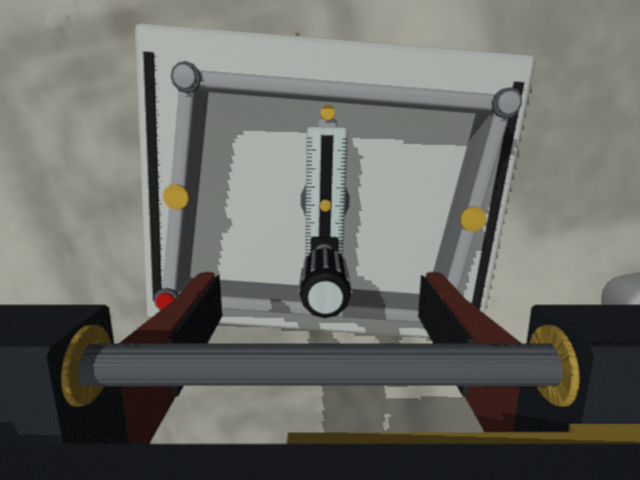

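{"fn": "play_rows", "kwargs": {"increments": [{"x": -0.2, "y": 0.1, "z": -1.5, "wx": 0, "wy": 0, "wz": 0, "jaw": -1}, {"x": 0, "y": 0, "z": -1, "wx": 0, "wy": 0, "wz": 0, "jaw": -1}, {"x": 0, "y": 0, "z": 0, "wx": 0, "wy": 0, "wz": 0, "jaw": 0.5}, {"x": 0, "y": 0, "z": 0, "wx": 0, "wy": 0, "wz": 0, "jaw": 1}, {"x": 0, "y": 0, "z": 0, "wx": 0, "wy": 0, "wz": 0, "jaw": 1}, {"x": 0, "y": 0, "z": 0, "wx": 0, "wy": 0, "wz": 0, "jaw": 1}], "squeeze": 25}}

```text
clock: 5.1
position: [0.6075, -0.1724, 0.0662]
eef_rot: [-0.086, 1.552, -0.291]
ft_force: [-0.0, 0.5, -0.5]
grip_width: 0.0589
```

{"fn": "play_rows", "kwargs": {"increments": [{"x": 0, "y": 0, "z": 0, "wx": 0, "wy": 0, "wz": 0, "jaw": 1}, {"x": 0, "y": 0, "z": 0, "wx": 0, "wy": 0, "wz": 0, "jaw": 1}, {"x": 0, "y": 0, "z": 0, "wx": 0, "wy": 0, "wz": 0, "jaw": 1}]}}

```text
clock: 5.4
position: [0.6081, -0.1725, 0.067]
eef_rot: [-0.074, 1.551, -0.279]
ft_force: [-0.0, 0.8, -0.1]
grip_width: 0.0352
```

```bash
python3 - <<'E'
from h import *
s=bot.state(); print(s['position'].round(4),s['ft_force'].round(2),s['grip_width'])
k=K('wrist'); a=optics.snapshot('wrist'); cv2.imwrite('pics/w4.png',a)
s=bot.state(); print(s['position'].round(4),s['ft_force'].round(2),s['grip_width'])
E
```

```text
[ 0.6081 -0.1725  0.067 ] [-0.04  0.81 -0.09] 0.03516793806390949
[ 0.608  -0.1725  0.067 ] [-0.3  -0.36  0.72] 0.031218381098213475
```

View pics/w4.png

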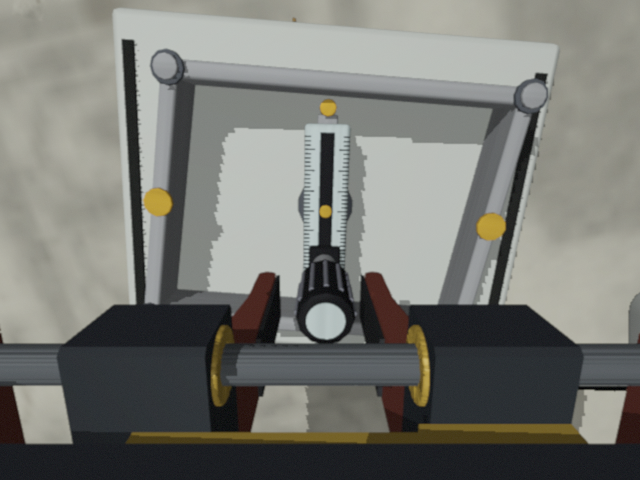

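```bash
python3 - <<'E'
from h import *
for x in (.608,.604,.6,.596): print(x,np.round(proj('wrist',(x,-.1725,.1)),1))
print(onz('wrist',(326,322),.1))
E
```

```text
0.608 [320.1 336.2]
0.604 [317.9 326.6]
0.6 [315.6 316.7]
0.596 [313.3 306.8]
[ 0.60281348 -0.16923617  0.1       ]
```

{"fn": "play_rows", "kwargs": {"increments": [{"x": -0.5, "y": 0.3, "z": 0, "wx": 0, "wy": 0, "wz": 0, "jaw": 0.4}, {"x": 0, "y": 0, "z": 0, "wx": 0, "wy": 0, "wz": 0, "jaw": 0.6}, {"x": 0, "y": 0, "z": 0, "wx": 0, "wy": 0, "wz": 0, "jaw": 1}, {"x": 0, "y": 0, "z": 0, "wx": 0, "wy": 0, "wz": 0, "jaw": 1}, {"x": 0, "y": 0, "z": 0, "wx": 0, "wy": 0, "wz": 0, "jaw": 1}], "squeeze": 25}}

```text
clock: 5.95
position: [0.6025, -0.1692, 0.067]
eef_rot: [-0.082, 1.551, -0.287]
ft_force: [-1.0, -0.2, -0.4]
grip_width: 0.0214
```

```bash
python3 - <<'E'
from h import *
k=K('wrist'); a=optics.snapshot('wrist'); cv2.imwrite('pics/w5.png',a)
s=bot.state(); print(s['position'].round(4),s['ft_force'].round(2),s['grip_width'])
E
```

```text
[ 0.6025 -0.1692  0.067 ] [-0.19  0.11 -0.41] 0.021841813278599947
```

View pics/w5.png

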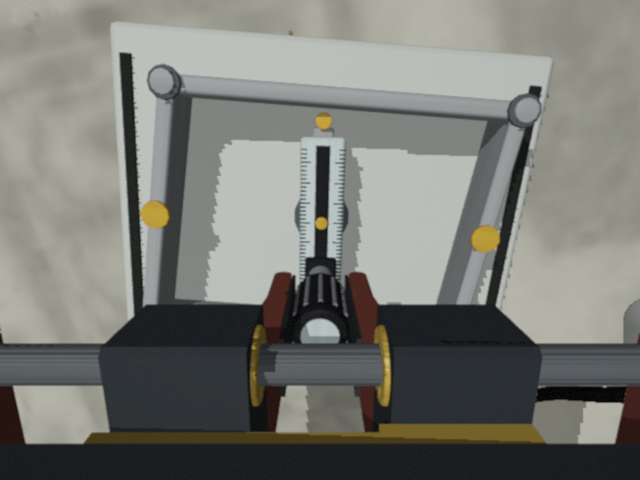

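```bash
python3 - <<'E'
from h import *
for z in (.03,.036,.042): print(z,onz('wrist',(321,223),z),onz('wrist',(323.5,120.5),z), (onz('wrist',(155,214),.044)+onz('wrist',(485.5,239),.044))/2)
print((onz('wrist',(485.5,239),.044)-onz('wrist',(155,214),.044)))
E
```

```text
0.03 [ 0.57672099 -0.16351434  0.03      ] [ 0.52696988 -0.15191891  0.03      ] [ 0.57536526 -0.16298024  0.044     ]
0.036 [ 0.57536682 -0.16323681  0.036     ] [ 0.52712038 -0.15199207  0.036     ] [ 0.57536526 -0.16298024  0.044     ]
0.042 [ 0.57401266 -0.16295927  0.042     ] [ 0.52727087 -0.15206523  0.042     ] [ 0.57536526 -0.16298024  0.044     ]
[0.04492124 0.15443635 0.        ]
```

{"fn": "play_rows", "kwargs": {"increments": [{"x": -0.1, "y": 1.1, "z": 0, "wx": 0, "wy": 0, "wz": 0, "jaw": 1}, {"x": -0.5, "y": 1, "z": 0, "wx": 0, "wy": 0, "wz": 0, "jaw": 1}, {"x": 0, "y": 0, "z": 0, "wx": 0, "wy": 0, "wz": 0, "jaw": 1}]}}

```text
clock: 6.3
position: [0.5958, -0.1493, 0.067]
eef_rot: [-0.18, 1.55, -0.387]
ft_force: [-1.5, 0.8, 0.4]
grip_width: 0.0218
```

```bash
cat >> h.py <<'E'
PV=np.array([.5755,-.1633])
def rep():
    s=bot.state(); d=s['position'][:2]-PV; r=np.hypot(*d); a=np.degrees(np.arctan2(d[1],d[0])); u=d/r
    f=s['ft_force']; print('t',s['clock'].round(2),'p',s['position'].round(4),'r',(r*1e3).round(1),'ang',a.round(1),'f',f.round(2),'rad',(f[:2]@u).round(2),'tan',(f[1]*u[0]-f[0]*u[1]).round(2),'g',s['grip_width'].round(4))
E
python3 -c "from h import *;rep()"
```

```text
Traceback (most recent call last):
  File "h.py", line 16, in rep
    f=s['ft_force']; print('t',s['clock'].round(2),'p',s['position'].round(4),'r',(r*1e3).round(1),'ang',a.round(1),'f',f.round(2),'rad',(f[:2]@u).round(2),'tan',(f[1]*u[0]-f[0]*u[1]).round(2),'g',s['grip_width'].round(4))
                               ^^^^^^^^^^^^^^^^
AttributeError: 'float' object has no attribute 'round'
```

{"fn": "play_rows", "kwargs": {"increments": [{"x": 1.0, "y": 0.75, "z": 0, "wx": 0, "wy": 0, "wz": 0, "jaw": 1}, {"x": 0.8, "y": 0.6, "z": 0, "wx": 0, "wy": 0, "wz": 0, "jaw": 1}, {"x": 0.4, "y": 0.3, "z": 0, "wx": 0, "wy": 0, "wz": 0, "jaw": 1}, {"x": 0, "y": 0, "z": 0, "wx": 0, "wy": 0, "wz": 0, "jaw": 1}]}}

```text
clock: 6.7
position: [0.6196, -0.131, 0.0669]
eef_rot: [-0.188, 1.55, -0.394]
ft_force: [-0.7, -1.1, 1.3]
grip_width: 0.0216
```

```bash
sed -i "s/s=bot.state(); d=/s={k:np.asarray(v) for k,v in bot.state().items()}; d=/" h.py
python3 -c "
from h import *
rep(); a=optics.snapshot('wrist'); cv2.imwrite('pics/w6.png',a)
t=optics.snapshot('top'); cv2.imwrite('pics/t6.png',cv2.resize(t[190:320,260:400],None,fx=5,fy=4.6,interpolation=2)); rep()"
```

```text
t 6.7 p [ 0.6196 -0.131   0.0669] r 54.6 ang 36.2 f [-0.68 -1.06  1.28] rad -1.17 tan -0.46 g 0.0216
t 6.8 p [ 0.6191 -0.1315  0.067 ] r 54.0 ang 36.1 f [ 0.51  0.72 -0.31] rad 0.84 tan 0.28 g 0.0214
```

View pics/w6.png

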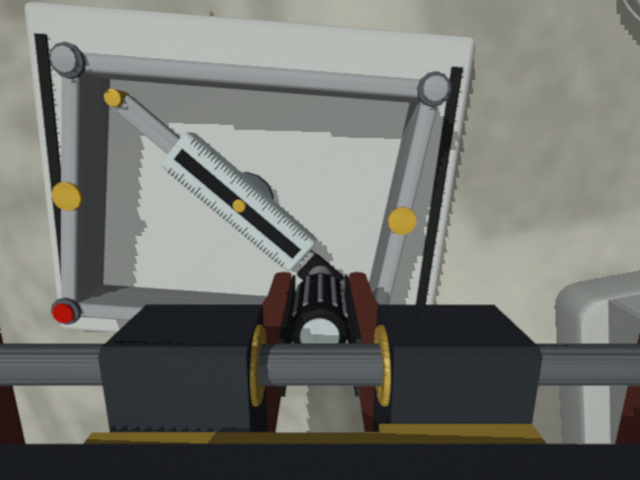

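View pics/t6.png

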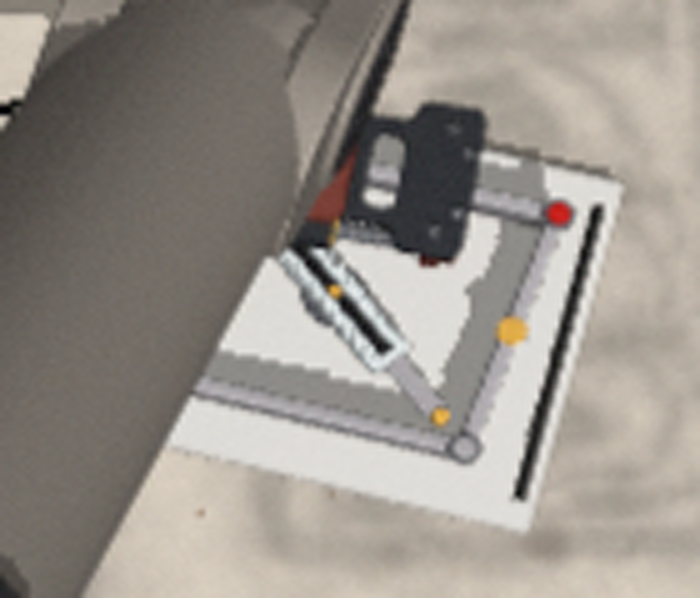

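{"fn": "play_rows", "kwargs": {"increments": [{"x": 0.4, "y": 0.29, "z": 0, "wx": 0, "wy": 0, "wz": 0, "jaw": 1}, {"x": 0.08, "y": 0.06, "z": 0, "wx": 0, "wy": 0, "wz": 0, "jaw": 1}]}}

```text
clock: 7.0
position: [0.6237, -0.1284, 0.067]
eef_rot: [-0.198, 1.551, -0.406]
ft_force: [0.0, 0.1, 0.2]
grip_width: 0.0216
```

```bash
python3 -c "from h import *;rep()"
```

```text
t 7.0 p [ 0.6237 -0.1284  0.067 ] r 59.5 ang 35.9 f [0.04 0.11 0.19] rad 0.1 tan 0.07 g 0.0216
```

{"fn": "play_rows", "kwargs": {"increments": [{"x": 0.08, "y": 0.06, "z": 0, "wx": 0, "wy": 0, "wz": 0, "jaw": 1}]}}

```text
clock: 7.1
position: [0.6244, -0.128, 0.0669]
eef_rot: [-0.212, 1.551, -0.42]
ft_force: [-1.6, -0.9, -0.0]
grip_width: 0.0213
```

```bash
python3 -c "from h import *;rep()"
```

```text
t 7.1 p [ 0.6244 -0.128   0.0669] r 60.3 ang 35.8 f [-1.55 -0.9  -0.02] rad -1.79 tan 0.18 g 0.0213
```

{"fn": "play_rows", "kwargs": {"increments": [{"x": 0.08, "y": 0.06, "z": 0, "wx": 0, "wy": 0, "wz": 0, "jaw": 1}]}}

```text
clock: 7.2
position: [0.6251, -0.1275, 0.0669]
eef_rot: [-0.22, 1.551, -0.428]
ft_force: [-0.5, -0.4, 0.9]
grip_width: 0.0213
```

```bash
python3 -c "from h import *;rep()"
```

```text
t 7.2 p [ 0.6251 -0.1275  0.0669] r 61.1 ang 35.8 f [-0.51 -0.43  0.87] rad -0.66 tan -0.05 g 0.0213
```

{"fn": "play_rows", "kwargs": {"increments": [{"x": 0.06, "y": 0.045, "z": 0, "wx": 0, "wy": 0, "wz": 0, "jaw": 1}]}}

```text
clock: 7.3
position: [0.6255, -0.1272, 0.0669]
eef_rot: [-0.227, 1.551, -0.435]
ft_force: [-1.1, 0.1, 0.5]
grip_width: 0.0212
```

```bash
python3 -c "
from h import *
rep(); a=optics.snapshot('wrist'); cv2.imwrite('pics/w7.png',a); rep()"
```

```text
t 7.3 p [ 0.6255 -0.1272  0.0669] r 61.7 ang 35.8 f [-1.11  0.12  0.45] rad -0.83 tan 0.74 g 0.0212
t 7.35 p [ 0.6257 -0.1271  0.067 ] r 61.8 ang 35.8 f [-0.59 -0.63 -0.22] rad -0.85 tan -0.16 g 0.0216
```

View pics/w7.png

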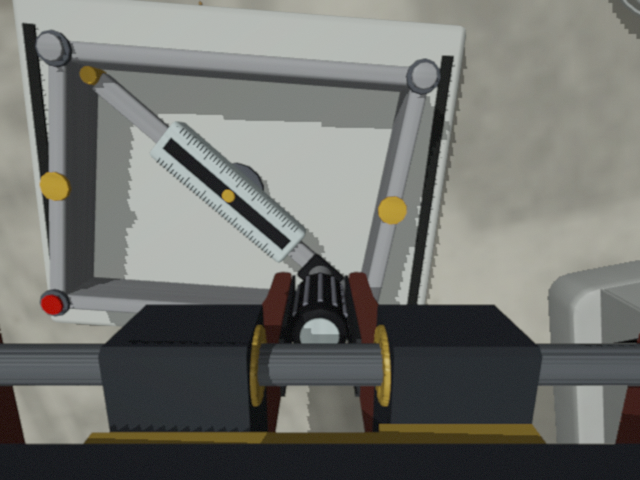

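{"fn": "play_rows", "kwargs": {"increments": [{"x": 0.04, "y": 0.035, "z": 0, "wx": 0, "wy": 0, "wz": 0, "jaw": 1}]}}

```text
clock: 7.45
position: [0.6259, -0.1269, 0.0669]
eef_rot: [-0.227, 1.551, -0.436]
ft_force: [-1.0, 0.4, -0.2]
grip_width: 0.0217
```

```bash
python3 -c "from h import *;rep()"
```

```text
t 7.45 p [ 0.6259 -0.1269  0.0669] r 62.2 ang 35.8 f [-0.97  0.37 -0.16] rad -0.57 tan 0.87 g 0.0217
```

{"fn": "play_rows", "kwargs": {"increments": [{"x": 0.04, "y": 0.035, "z": 0, "wx": 0, "wy": 0, "wz": 0, "jaw": 1}]}}

```text
clock: 7.55
position: [0.6263, -0.1267, 0.067]
eef_rot: [-0.23, 1.551, -0.439]
ft_force: [-0.5, -0.3, 0.6]
grip_width: 0.0215
```

```bash
python3 -c "from h import *;rep()"
```

```text
t 7.55 p [ 0.6263 -0.1267  0.067 ] r 62.6 ang 35.8 f [-0.5  -0.33  0.56] rad -0.6 tan 0.03 g 0.0215
```

{"fn": "play_rows", "kwargs": {"increments": [{"x": 0.04, "y": 0.035, "z": 0, "wx": 0, "wy": 0, "wz": 0, "jaw": 1}]}}

```text
clock: 7.65
position: [0.6266, -0.1265, 0.0669]
eef_rot: [-0.244, 1.551, -0.453]
ft_force: [-1.2, -1.2, 0.3]
grip_width: 0.0217
```

```bash
python3 -c "from h import *;rep()"
```

```text
t 7.65 p [ 0.6266 -0.1265  0.0669] r 63.0 ang 35.8 f [-1.16 -1.2   0.25] rad -1.64 tan -0.29 g 0.0217
```

{"fn": "play_rows", "kwargs": {"increments": [{"x": 0.04, "y": 0.04, "z": 0, "wx": 0, "wy": 0, "wz": 0, "jaw": 1}]}}

```text
clock: 7.75
position: [0.6268, -0.1263, 0.0669]
eef_rot: [-0.264, 1.552, -0.474]
ft_force: [-1.9, -0.7, 0.2]
grip_width: 0.0214
```

```bash
python3 -c "from h import *;rep()"
```

```text
t 7.75 p [ 0.6268 -0.1263  0.0669] r 63.2 ang 35.8 f [-1.94 -0.68  0.18] rad -1.97 tan 0.58 g 0.0214
```

{"fn": "play_rows", "kwargs": {"increments": [{"x": 0.04, "y": 0.04, "z": 0, "wx": 0, "wy": 0, "wz": 0, "jaw": 1}]}}

```text
clock: 7.85
position: [0.6268, -0.1262, 0.0669]
eef_rot: [-0.292, 1.552, -0.502]
ft_force: [-2.6, -0.9, 1.3]
grip_width: 0.0216
```

```bash
python3 -c "
from h import *
rep(); a=optics.snapshot('wrist'); cv2.imwrite('pics/w8.png',a[40:340,:400]); rep()"
```

```text
t 7.85 p [ 0.6268 -0.1262  0.0669] r 63.3 ang 35.8 f [-2.62 -0.86  1.27] rad -2.62 tan 0.84 g 0.0216
t 7.9 p [ 0.6268 -0.1262  0.0669] r 63.3 ang 35.8 f [-2.82 -0.21  0.66] rad -2.41 tan 1.48 g 0.0212
```

View pics/w8.png

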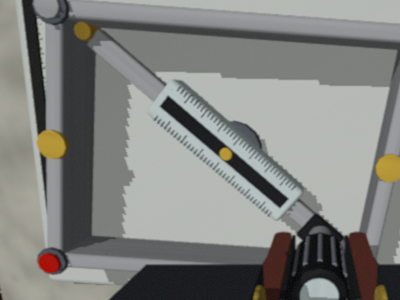

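{"fn": "play_rows", "kwargs": {"increments": [{"x": 0.04, "y": 0.07, "z": 0, "wx": 0, "wy": 0, "wz": 0, "jaw": 1}]}}

```text
clock: 8.0
position: [0.6269, -0.1261, 0.0669]
eef_rot: [-0.333, 1.552, -0.543]
ft_force: [-2.5, -3.0, 1.7]
grip_width: 0.0214
```

```bash
python3 -c "from h import *;rep()"
```

```text
t 8.0 p [ 0.6269 -0.1261  0.0669] r 63.4 ang 35.9 f [-2.53 -2.97  1.69] rad -3.79 tan -0.93 g 0.0214
```

{"fn": "play_rows", "kwargs": {"increments": [{"x": 0.04, "y": 0.07, "z": 0, "wx": 0, "wy": 0, "wz": 0, "jaw": 1}]}}

```text
clock: 8.1
position: [0.6269, -0.1261, 0.0668]
eef_rot: [-0.38, 1.552, -0.591]
ft_force: [-3.0, -2.5, 2.2]
grip_width: 0.0215
```

```bash
python3 -c "from h import *;rep()"
```

```text
t 8.1 p [ 0.6269 -0.1261  0.0668] r 63.4 ang 35.9 f [-2.97 -2.47  2.2 ] rad -3.85 tan -0.26 g 0.0215
```

{"fn": "play_rows", "kwargs": {"increments": [{"x": 0.04, "y": 0.07, "z": 0, "wx": 0, "wy": 0, "wz": 0, "jaw": 1}]}}

```text
clock: 8.2
position: [0.6269, -0.1261, 0.0669]
eef_rot: [-0.424, 1.553, -0.635]
ft_force: [-2.9, -4.4, 1.9]
grip_width: 0.0217
```

```bash
python3 -c "
from h import *
rep(); a=optics.snapshot('wrist'); cv2.imwrite('pics/w9.png',a[0:340,:400]); rep()"
```

```text
t 8.2 p [ 0.6269 -0.1261  0.0669] r 63.5 ang 35.9 f [-2.88 -4.37  1.95] rad -4.9 tan -1.85 g 0.0217
t 8.25 p [ 0.6269 -0.126   0.0669] r 63.5 ang 35.9 f [-2.99 -3.98  2.45] rad -4.76 tan -1.47 g 0.0213
```

View pics/w9.png

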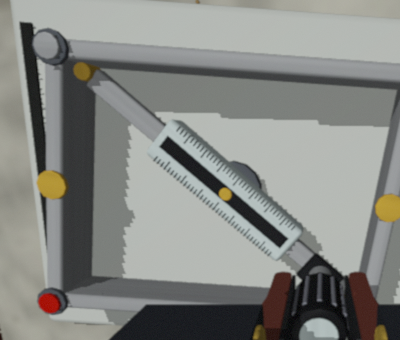

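{"fn": "play_rows", "kwargs": {"increments": [{"x": -0.01, "y": -0.02, "z": 0, "wx": 0, "wy": 0, "wz": 0, "jaw": 1}]}}

```text
clock: 8.35
position: [0.6269, -0.1261, 0.0668]
eef_rot: [-0.415, 1.553, -0.627]
ft_force: [-1.9, -1.4, 1.1]
grip_width: 0.0214
```

```bash
python3 -c "from h import *;rep()"
```

```text
t 8.35 p [ 0.6269 -0.1261  0.0668] r 63.4 ang 35.9 f [-1.93 -1.41  1.15] rad -2.39 tan -0.01 g 0.0214
```

{"fn": "play_rows", "kwargs": {"increments": [{"x": 0, "y": -0.01, "z": 0, "wx": 0, "wy": 0, "wz": 0, "jaw": 1}, {"x": 0, "y": -0.01, "z": 0, "wx": 0, "wy": 0, "wz": 0, "jaw": 1}]}}

```text
clock: 8.55
position: [0.6269, -0.1261, 0.0668]
eef_rot: [-0.405, 1.553, -0.616]
ft_force: [-3.7, -1.9, 0.8]
grip_width: 0.0221
```

```bash
python3 -c "
from h import *
rep(); a=optics.snapshot('side'); cv2.imwrite('pics/s9.png',cv2.resize(a[200:330,220:400],None,fx=4,fy=4)); rep()"
```

```text
t 8.55 p [ 0.6269 -0.1261  0.0668] r 63.4 ang 35.9 f [-3.7  -1.94  0.84] rad -4.14 tan 0.6 g 0.0221
t 8.6 p [ 0.6269 -0.1261  0.0669] r 63.5 ang 35.9 f [-2.82 -1.91  1.68] rad -3.41 tan 0.1 g 0.0215
```

View pics/s9.png

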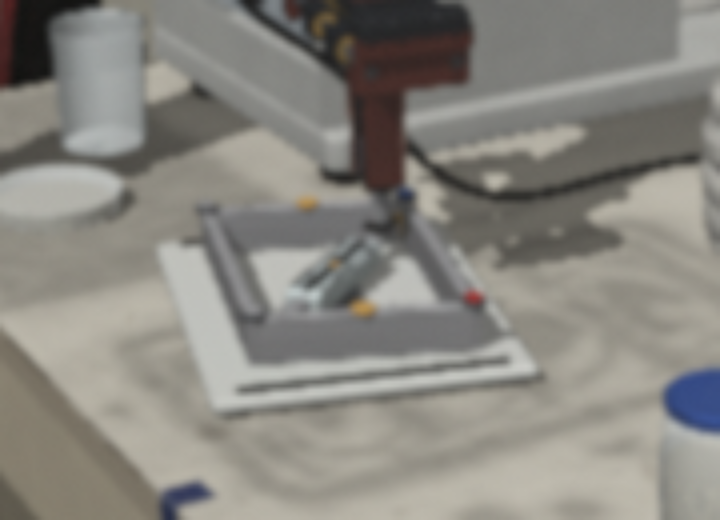

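{"fn": "play_rows", "kwargs": {"increments": [{"x": -0.8, "y": -0.58, "z": 0, "wx": 0, "wy": 0, "wz": 0, "jaw": 1}, {"x": -1, "y": -0.72, "z": 0, "wx": 0, "wy": 0, "wz": 0, "jaw": 1}, {"x": -0.8, "y": -0.58, "z": 0, "wx": 0, "wy": 0, "wz": 0, "jaw": 1}, {"x": -0.3, "y": -0.2, "z": 0, "wx": 0, "wy": 0, "wz": 0, "jaw": 1}, {"x": 0, "y": 0, "z": 0, "wx": 0, "wy": 0, "wz": 0, "jaw": 1}]}}

```text
clock: 9.1
position: [0.598, -0.1457, 0.067]
eef_rot: [-0.169, 1.549, -0.378]
ft_force: [1.2, -0.0, -1.8]
grip_width: 0.0214
```

```bash
python3 -c "
from h import *
rep()"
```

```text
t 9.1 p [ 0.598  -0.1457  0.067 ] r 28.6 ang 38.0 f [ 1.18 -0.04 -1.8 ] rad 0.91 tan -0.76 g 0.0214
```

{"fn": "play_rows", "kwargs": {"increments": [{"x": 0.2, "y": -1.2, "z": 0, "wx": 0, "wy": 0, "wz": 0, "jaw": 1}, {"x": 0, "y": -1.1, "z": 0, "wx": 0, "wy": 0, "wz": 0, "jaw": 1}, {"x": -0.4, "y": -0.9, "z": 0, "wx": 0, "wy": 0, "wz": 0, "jaw": 1}, {"x": 0, "y": 0, "z": 0, "wx": 0, "wy": 0, "wz": 0, "jaw": 1}]}}

```text
clock: 9.5
position: [0.5955, -0.1769, 0.067]
eef_rot: [-0.036, 1.552, -0.243]
ft_force: [-2.1, -1.4, 0.6]
grip_width: 0.0217
```

```bash
python3 -c "
from h import *
rep()"
```

```text
t 9.5 p [ 0.5955 -0.1769  0.067 ] r 24.2 ang -34.2 f [-2.06 -1.35  0.61] rad -0.94 tan -2.28 g 0.0217
```

{"fn": "play_rows", "kwargs": {"increments": [{"x": -0.6, "y": -0.8, "z": 0, "wx": 0, "wy": 0, "wz": 0, "jaw": 1}, {"x": -0.5, "y": -0.5, "z": 0, "wx": 0, "wy": 0, "wz": 0, "jaw": 1}, {"x": 0, "y": 0, "z": 0, "wx": 0, "wy": 0, "wz": 0, "jaw": 1}]}}

```text
clock: 9.8
position: [0.5846, -0.1894, 0.067]
eef_rot: [0.048, 1.551, -0.158]
ft_force: [-0.9, -0.4, 0.7]
grip_width: 0.0217
```

```bash
python3 -c "
from h import *
rep(); a=optics.snapshot('wrist'); cv2.imwrite('pics/w10.png',a); rep()"
```

```text
t 9.8 p [ 0.5846 -0.1894  0.067 ] r 27.7 ang -70.9 f [-0.95 -0.37  0.73] rad 0.04 tan -1.01 g 0.0217
t 9.85 p [ 0.5848 -0.1893  0.067 ] r 27.6 ang -70.2 f [-1.12 -0.68  0.15] rad 0.26 tan -1.28 g 0.0211
```

View pics/w10.png

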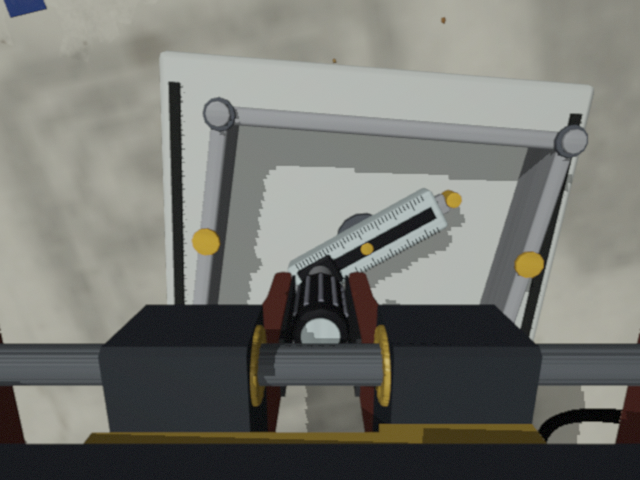

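{"fn": "play_rows", "kwargs": {"increments": [{"x": 0.2, "y": -0.9, "z": 0, "wx": 0, "wy": 0, "wz": 0, "jaw": 1}, {"x": 0.3, "y": -1, "z": 0, "wx": 0, "wy": 0, "wz": 0, "jaw": 1}, {"x": 0.2, "y": -0.7, "z": 0, "wx": 0, "wy": 0, "wz": 0, "jaw": 1}, {"x": 0.1, "y": -0.3, "z": 0, "wx": 0, "wy": 0, "wz": 0, "jaw": 1}, {"x": 0, "y": 0, "z": 0, "wx": 0, "wy": 0, "wz": 0, "jaw": 1}]}}

```text
clock: 10.35
position: [0.5944, -0.2203, 0.0669]
eef_rot: [0.051, 1.551, -0.154]
ft_force: [-0.4, 0.5, 1.4]
grip_width: 0.0218
```

```bash
python3 -c "
from h import *
rep(); a=optics.snapshot('wrist'); cv2.imwrite('pics/w11.png',a); rep()"
```

```text
t 10.35 p [ 0.5944 -0.2203  0.0669] r 60.0 ang -71.6 f [-0.4   0.47  1.42] rad -0.57 tan -0.23 g 0.0218
t 10.4 p [ 0.5944 -0.2202  0.067 ] r 59.9 ang -71.6 f [ 0.31 -1.1  -0.12] rad 1.14 tan -0.05 g 0.0217
```

View pics/w11.png

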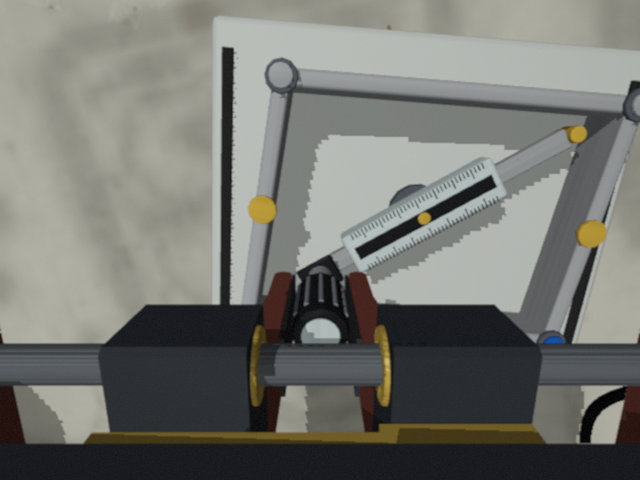

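{"fn": "play_rows", "kwargs": {"increments": [{"x": 0.16, "y": -0.5, "z": 0, "wx": 0, "wy": 0, "wz": 0, "jaw": 1}, {"x": 0.1, "y": -0.3, "z": 0, "wx": 0, "wy": 0, "wz": 0, "jaw": 1}, {"x": 0.03, "y": -0.1, "z": 0, "wx": 0, "wy": 0, "wz": 0, "jaw": 1}]}}

```text
clock: 10.7
position: [0.5975, -0.2291, 0.067]
eef_rot: [0.07, 1.551, -0.134]
ft_force: [0.1, 1.4, 0.9]
grip_width: 0.0218
```

```bash
python3 -c "
from h import *
rep(); a=optics.snapshot('wrist'); cv2.imwrite('pics/w12.png',a[50:300,240:]); rep()"
```

```text
t 10.7 p [ 0.5975 -0.2291  0.067 ] r 69.4 ang -71.5 f [0.07 1.39 0.9 ] rad -1.3 tan 0.51 g 0.0218
t 10.75 p [ 0.5976 -0.2292  0.067 ] r 69.5 ang -71.5 f [-0.32 -0.28 -0.49] rad 0.16 tan -0.4 g 0.0215
```

View pics/w12.png

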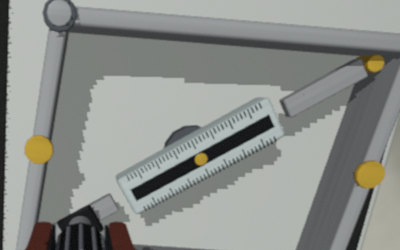

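{"fn": "play_rows", "kwargs": {"increments": [{"x": 0.02, "y": -0.07, "z": 0, "wx": 0, "wy": 0, "wz": 0, "jaw": 1}]}}

```text
clock: 10.85
position: [0.5978, -0.2298, 0.067]
eef_rot: [0.072, 1.551, -0.132]
ft_force: [-0.2, 0.8, 0.0]
grip_width: 0.0214
```

```bash
python3 -c "from h import *;rep()"
```

```text
t 10.85 p [ 0.5978 -0.2298  0.067 ] r 70.1 ang -71.5 f [-0.18  0.84  0.03] rad -0.86 tan 0.09 g 0.0214
```

{"fn": "play_rows", "kwargs": {"increments": [{"x": 0.02, "y": -0.05, "z": 0, "wx": 0, "wy": 0, "wz": 0, "jaw": 1}]}}

```text
clock: 10.95
position: [0.5979, -0.2302, 0.0669]
eef_rot: [0.074, 1.551, -0.129]
ft_force: [-1.5, 0.9, 0.3]
grip_width: 0.0216
```

```bash
python3 -c "from h import *;rep()"
```

```text
t 10.95 p [ 0.5979 -0.2302  0.0669] r 70.6 ang -71.5 f [-1.47  0.86  0.34] rad -1.29 tan -1.12 g 0.0216
```

{"fn": "play_rows", "kwargs": {"increments": [{"x": 0.02, "y": -0.05, "z": 0, "wx": 0, "wy": 0, "wz": 0, "jaw": 1}]}}

```text
clock: 11.05
position: [0.598, -0.2305, 0.0669]
eef_rot: [0.09, 1.551, -0.113]
ft_force: [-1.0, 1.9, 0.7]
grip_width: 0.0217
```

```bash
python3 -c "from h import *;rep()"
```

```text
t 11.05 p [ 0.598  -0.2305  0.0669] r 70.8 ang -71.5 f [-0.99  1.95  0.7 ] rad -2.16 tan -0.32 g 0.0217
```

{"fn": "play_rows", "kwargs": {"increments": [{"x": 0.02, "y": -0.05, "z": 0, "wx": 0, "wy": 0, "wz": 0, "jaw": 1}]}}

```text
clock: 11.15
position: [0.5981, -0.2305, 0.0669]
eef_rot: [0.119, 1.552, -0.084]
ft_force: [-2.1, 2.4, 1.5]
grip_width: 0.0217
```

```bash
python3 -c "from h import *;rep()"
```

```text
t 11.15 p [ 0.5981 -0.2305  0.0669] r 70.9 ang -71.4 f [-2.13  2.41  1.45] rad -2.97 tan -1.25 g 0.0217
```

{"fn": "play_rows", "kwargs": {"increments": [{"x": 0.03, "y": -0.02, "z": 0, "wx": 0, "wy": 0, "wz": 0, "jaw": 1}]}}

```text
clock: 11.25
position: [0.5981, -0.2305, 0.0669]
eef_rot: [0.139, 1.552, -0.064]
ft_force: [-1.4, 0.9, 1.6]
grip_width: 0.0217
```

```bash
python3 -c "
from h import *
rep(); a=optics.snapshot('wrist'); cv2.imwrite('pics/w13.png',cv2.resize(a[60:260,340:],None,fx=2,fy=2)); rep()"
```

```text
t 11.25 p [ 0.5981 -0.2305  0.0669] r 70.9 ang -71.4 f [-1.39  0.93  1.6 ] rad -1.33 tan -1.02 g 0.0217
t 11.3 p [ 0.5981 -0.2306  0.0669] r 71.0 ang -71.4 f [-2.99  2.49  0.9 ] rad -3.32 tan -2.04 g 0.0217
```

View pics/w13.png

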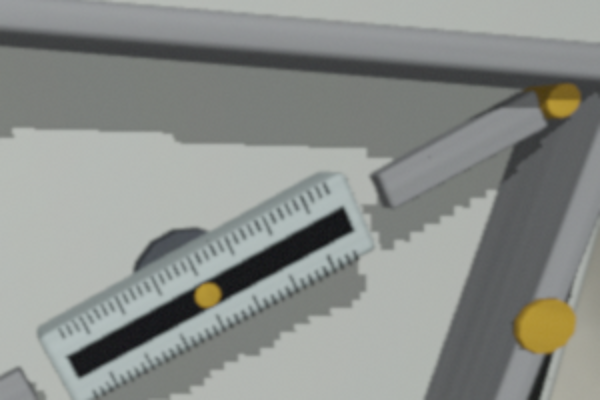

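{"fn": "play_rows", "kwargs": {"increments": [{"x": 0.0, "y": -0.06, "z": 0, "wx": 0, "wy": 0, "wz": 0, "jaw": 1}]}}

```text
clock: 11.4
position: [0.5981, -0.2308, 0.0669]
eef_rot: [0.163, 1.553, -0.04]
ft_force: [-0.9, 2.8, 1.4]
grip_width: 0.0217
```

```bash
python3 -c "from h import *;rep()"
```

```text
t 11.4 p [ 0.5981 -0.2308  0.0669] r 71.2 ang -71.5 f [-0.91  2.82  1.43] rad -2.96 tan 0.03 g 0.0217
```

{"fn": "play_rows", "kwargs": {"increments": [{"x": -0.01, "y": -0.05, "z": 0, "wx": 0, "wy": 0, "wz": 0, "jaw": 1}]}}

```text
clock: 11.5
position: [0.598, -0.2311, 0.0669]
eef_rot: [0.176, 1.553, -0.027]
ft_force: [-1.2, 1.7, 2.7]
grip_width: 0.0213
```

```bash
python3 -c "from h import *;rep()"
```

```text
t 11.5 p [ 0.598  -0.2311  0.0669] r 71.4 ang -71.6 f [-1.18  1.71  2.66] rad -2.0 tan -0.58 g 0.0213
```

{"fn": "play_rows", "kwargs": {"increments": [{"x": -0.01, "y": -0.07, "z": 0, "wx": 0, "wy": 0, "wz": 0, "jaw": 1}]}}

```text
clock: 11.6
position: [0.598, -0.2314, 0.0669]
eef_rot: [0.207, 1.553, 0.005]
ft_force: [-0.6, 3.8, 1.6]
grip_width: 0.0214
```

```bash
python3 -c "from h import *;rep()"
```

```text
t 11.6 p [ 0.598  -0.2314  0.0669] r 71.7 ang -71.7 f [-0.56  3.81  1.62] rad -3.79 tan 0.66 g 0.0214
```

{"fn": "play_rows", "kwargs": {"increments": [{"x": -0.01, "y": -0.07, "z": 0, "wx": 0, "wy": 0, "wz": 0, "jaw": 1}]}}

```text
clock: 11.7
position: [0.598, -0.2315, 0.0668]
eef_rot: [0.254, 1.553, 0.052]
ft_force: [-0.0, 4.4, 2.3]
grip_width: 0.0216
```

```bash
python3 -c "from h import *;rep()"
```

```text
t 11.7 p [ 0.598  -0.2315  0.0668] r 71.8 ang -71.8 f [-0.02  4.4   2.29] rad -4.19 tan 1.36 g 0.0216
```

{"fn": "play_rows", "kwargs": {"increments": [{"x": -0.01, "y": -0.06, "z": 0, "wx": 0, "wy": 0, "wz": 0, "jaw": 1}]}}

```text
clock: 11.8
position: [0.598, -0.2315, 0.0668]
eef_rot: [0.297, 1.553, 0.095]
ft_force: [-1.3, 4.2, 2.4]
grip_width: 0.0213
```

```bash
python3 -c "
from h import *
rep(); a=optics.snapshot('wrist'); cv2.imwrite('pics/w14.png',cv2.resize(a[60:260,340:],None,fx=2,fy=2)); rep()"
```

```text
t 11.8 p [ 0.598  -0.2315  0.0668] r 71.8 ang -71.8 f [-1.28  4.24  2.39] rad -4.42 tan 0.11 g 0.0213
t 11.85 p [ 0.598  -0.2315  0.0668] r 71.8 ang -71.8 f [-1.49  4.8   2.57] rad -5.02 tan 0.09 g 0.0216
```

View pics/w14.png

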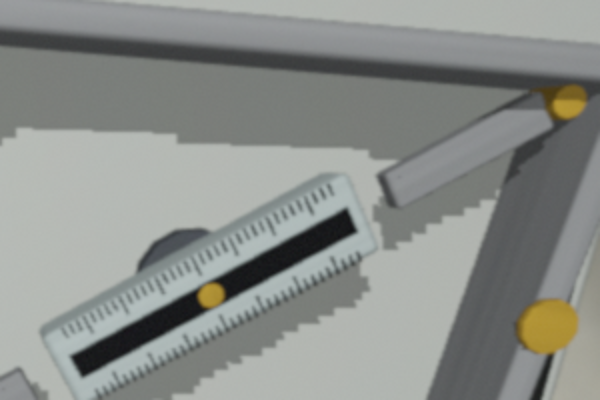

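{"fn": "play_rows", "kwargs": {"increments": [{"x": 0, "y": 0.02, "z": 0, "wx": 0, "wy": 0, "wz": 0, "jaw": 1}]}}

```text
clock: 11.95
position: [0.598, -0.2314, 0.0669]
eef_rot: [0.287, 1.553, 0.086]
ft_force: [-1.1, 2.4, 1.6]
grip_width: 0.0219
```

```bash
python3 -c "from h import *;rep()"
```

```text
t 11.95 p [ 0.598  -0.2314  0.0669] r 71.7 ang -71.7 f [-1.11  2.38  1.61] rad -2.61 tan -0.3 g 0.0219
```

{"fn": "play_rows", "kwargs": {"increments": [{"x": 0, "y": 0, "z": 0, "wx": 0, "wy": 0, "wz": 0, "jaw": 1}]}}

```text
clock: 12.05
position: [0.598, -0.2314, 0.0668]
eef_rot: [0.282, 1.553, 0.081]
ft_force: [-1.2, 3.7, 1.4]
grip_width: 0.0216
```

```bash
python3 -c "from h import *;rep()"
```

```text
t 12.05 p [ 0.598  -0.2314  0.0668] r 71.7 ang -71.7 f [-1.23  3.74  1.44] rad -3.94 tan 0.0 g 0.0216
```

{"fn": "play_rows", "kwargs": {"increments": [{"x": 0, "y": 0, "z": 0, "wx": 0, "wy": 0, "wz": 0, "jaw": 1}, {"x": 0, "y": 0, "z": 0, "wx": 0, "wy": 0, "wz": 0, "jaw": 1}]}}

```text
clock: 12.25
position: [0.598, -0.2314, 0.0668]
eef_rot: [0.284, 1.553, 0.083]
ft_force: [-0.5, 3.3, 2.1]
grip_width: 0.0216
```

```bash
python3 -c "from h import *;rep()"
```

```text
t 12.25 p [ 0.598  -0.2314  0.0668] r 71.7 ang -71.8 f [-0.51  3.26  2.09] rad -3.26 tan 0.54 g 0.0216
```

```bash
cat > geo.py <<'E'
import numpy as np
from scipy.optimize import fsolve
B=np.array([.6269,-.1261])*1e3; Rr=np.array([.598,-.2314])*1e3
def seats(th):
    xb=60*np.cos(th)-8; t=np.tan(th); c=8/np.cos(th)
    return np.array([xb,80+xb*t-c]),np.array([xb,-80+xb*t+c])
def knob(tip,ph,p):
    r=np.hypot(*tip); v=tip*(r-22)/r; c,s=np.cos(ph),np.sin(ph); return p+np.array([c*v[0]-s*v[1],s*v[0]+c*v[1]])
def F(u):
    th,ph=u[2],u[3]; b,r=seats(th); return np.r_[knob(b,ph,u[:2])-B,knob(r,ph,u[:2])-Rr]
if __name__=='__main__':
    u=fsolve(F,[575,-163,-.1,-.28]); print(u,F(u)); b,r=seats(u[2]); print('half diags',np.hypot(*b),np.hypot(*r))
    b0,_=seats(0); print('square half',np.hypot(*b0),'blue knob at square',knob(b0,u[3],u[:2]), 'now',B)
    from scipy.optimize import least_squares
    for th in(-.12,-.11,-.1,-.09,-.08): 
        q=least_squares(lambda v:F([v[0],v[1],th,v[2]]),[575,-163,-.28]); print(th,q.x,q.fun.round(2))
E
python3 geo.py
```

```text
[ 5.74725683e+02 -1.68396768e+02  8.54896857e-06 -2.67862261e-01] [-0.11409065 -0.41662005  0.114019    0.41646513]
half diags 88.81477362806356 88.81405285905392
square half 88.81441324469807 blue knob at square [ 626.78575128 -126.51699851] now [ 626.9 -126.1]
-0.12 [ 5.76832660e+02 -1.62530819e+02 -2.81392797e-01] [-0.13 -0.47  0.13  0.47]
-0.11 [ 5.76622908e+02 -1.63006305e+02 -2.80266476e-01] [-0.13 -0.46  0.13  0.46]
-0.1 [ 5.76419261e+02 -1.63484493e+02 -2.79139753e-01] [-0.12 -0.45  0.12  0.45]
-0.09 [ 5.76221756e+02 -1.63965299e+02 -2.78012664e-01] [-0.12 -0.45  0.12  0.45]
-0.08 [ 5.76030424e+02 -1.64448640e+02 -2.76885247e-01] [-0.12 -0.44  0.12  0.44]geo.py:12: RuntimeWarning: The iteration is not making good progress, as measured by the 
 improvement from the last ten iterations.
  u=fsolve(F,[575,-163,-.1,-.28]); print(u,F(u)); b,r=seats(u[2]); print('half diags',np.hypot(*b),np.hypot(*r))
```

{"fn": "play_rows", "kwargs": {"increments": [{"x": -0.3, "y": 0.9, "z": 0, "wx": 0, "wy": 0, "wz": 0, "jaw": 1}, {"x": -0.4, "y": 1.2, "z": 0, "wx": 0, "wy": 0, "wz": 0, "jaw": 1}, {"x": -0.4, "y": 1.2, "z": 0, "wx": 0, "wy": 0, "wz": 0, "jaw": 1}, {"x": -0.2, "y": 0.8, "z": 0, "wx": 0, "wy": 0, "wz": 0, "jaw": 1}, {"x": 0, "y": 0, "z": 0, "wx": 0, "wy": 0, "wz": 0, "jaw": 1}]}}

```text
clock: 12.75
position: [0.584, -0.1905, 0.067]
eef_rot: [0.017, 1.55, -0.186]
ft_force: [0.1, 0.1, -2.2]
grip_width: 0.0214
```

```bash
sed -i 's/^PV=.*/PV=np.array([.5765,-.1632])/' h.py; python3 -c "
from h import *
rep()"
```

```text
t 12.75 p [ 0.584  -0.1905  0.067 ] r 28.3 ang -74.5 f [ 0.13  0.07 -2.19] rad -0.04 tan 0.15 g 0.0214
```

{"fn": "play_rows", "kwargs": {"increments": [{"x": 1.0, "y": 0.95, "z": 0, "wx": 0, "wy": 0, "wz": 0, "jaw": 1}, {"x": 0.75, "y": 1.1, "z": 0, "wx": 0, "wy": 0, "wz": 0, "jaw": 1}, {"x": 0, "y": 0, "z": 0, "wx": 0, "wy": 0, "wz": 0, "jaw": 1}]}}

```text
clock: 13.05
position: [0.6003, -0.1695, 0.067]
eef_rot: [-0.036, 1.553, -0.24]
ft_force: [0.5, 2.4, 1.1]
grip_width: 0.0215
```

```bash
python3 -c "
from h import *
rep()"
```

```text
t 13.05 p [ 0.6003 -0.1695  0.067 ] r 24.6 ang -14.8 f [0.45 2.41 1.14] rad -0.18 tan 2.45 g 0.0215
```

{"fn": "play_rows", "kwargs": {"increments": [{"x": 0.15, "y": 1.1, "z": 0, "wx": 0, "wy": 0, "wz": 0, "jaw": 1}, {"x": -0.4, "y": 1.1, "z": 0, "wx": 0, "wy": 0, "wz": 0, "jaw": 1}, {"x": 0, "y": 0, "z": 0, "wx": 0, "wy": 0, "wz": 0, "jaw": 1}]}}

```text
clock: 13.35
position: [0.5974, -0.1487, 0.067]
eef_rot: [-0.175, 1.552, -0.381]
ft_force: [-1.2, 1.3, 0.3]
grip_width: 0.0217
```

```bash
python3 -c "
from h import *
rep()"
```

```text
t 13.35 p [ 0.5974 -0.1487  0.067 ] r 25.5 ang 34.8 f [-1.18  1.32  0.26] rad -0.22 tan 1.76 g 0.0217
```

{"fn": "play_rows", "kwargs": {"increments": [{"x": 0.9, "y": 0.7, "z": 0, "wx": 0, "wy": 0, "wz": 0, "jaw": 1}, {"x": 0.9, "y": 0.65, "z": 0, "wx": 0, "wy": 0, "wz": 0, "jaw": 1}, {"x": 0.6, "y": 0.5, "z": 0, "wx": 0, "wy": 0, "wz": 0, "jaw": 1}, {"x": 0.2, "y": 0.15, "z": 0, "wx": 0, "wy": 0, "wz": 0, "jaw": 1}, {"x": 0, "y": 0, "z": 0, "wx": 0, "wy": 0, "wz": 0, "jaw": 1}]}}

```text
clock: 13.85
position: [0.6255, -0.1275, 0.0669]
eef_rot: [-0.205, 1.552, -0.411]
ft_force: [-0.5, 1.1, 0.9]
grip_width: 0.0214
```

```bash
python3 -c "
from h import *
rep()"
```

```text
t 13.85 p [ 0.6255 -0.1275  0.0669] r 60.6 ang 36.0 f [-0.51  1.07  0.86] rad 0.22 tan 1.17 g 0.0214
```

{"fn": "play_rows", "kwargs": {"increments": [{"x": 0.1, "y": 0.1, "z": 0, "wx": 0, "wy": 0, "wz": 0, "jaw": 1}, {"x": 0.06, "y": 0.1, "z": 0, "wx": 0, "wy": 0, "wz": 0, "jaw": 1}, {"x": 0.05, "y": 0.1, "z": 0, "wx": 0, "wy": 0, "wz": 0, "jaw": 1}]}}

```text
clock: 14.15
position: [0.6268, -0.1261, 0.0669]
eef_rot: [-0.3, 1.552, -0.508]
ft_force: [-1.4, -1.9, -0.1]
grip_width: 0.0217
```

```bash
python3 -c "
from h import *
rep()"
```

```text
t 14.15 p [ 0.6268 -0.1261  0.0669] r 62.5 ang 36.4 f [-1.41 -1.86 -0.1 ] rad -2.23 tan -0.66 g 0.0217
```

{"fn": "play_rows", "kwargs": {"increments": [{"x": 0.05, "y": 0.1, "z": 0, "wx": 0, "wy": 0, "wz": 0, "jaw": 1}]}}

```text
clock: 14.25
position: [0.6268, -0.1261, 0.0669]
eef_rot: [-0.353, 1.552, -0.562]
ft_force: [-2.6, -4.1, 0.7]
grip_width: 0.0216
```

```bash
python3 -c "
from h import *
rep()"
```

```text
t 14.25 p [ 0.6268 -0.1261  0.0669] r 62.5 ang 36.4 f [-2.61 -4.08  0.73] rad -4.52 tan -1.73 g 0.0216
```

{"fn": "play_rows", "kwargs": {"increments": [{"x": 0.05, "y": 0.1, "z": 0, "wx": 0, "wy": 0, "wz": 0, "jaw": 1}, {"x": 0.05, "y": 0.1, "z": 0, "wx": 0, "wy": 0, "wz": 0, "jaw": 1}]}}

```text
clock: 14.45
position: [0.6268, -0.126, 0.0668]
eef_rot: [-0.462, 1.552, -0.672]
ft_force: [-2.6, -3.6, 0.4]
grip_width: 0.0221
```

```bash
python3 -c "
from h import *
rep()"
```

```text
t 14.45 p [ 0.6268 -0.126   0.0668] r 62.6 ang 36.5 f [-2.62 -3.57  0.39] rad -4.23 tan -1.31 g 0.0221
```

{"fn": "play_rows", "kwargs": {"increments": [{"x": 0.08, "y": 0.18, "z": 0, "wx": 0, "wy": 0, "wz": 0, "jaw": 1}, {"x": 0.08, "y": 0.18, "z": 0, "wx": 0, "wy": 0, "wz": 0, "jaw": 1}]}}

```text
clock: 14.65
position: [0.627, -0.1257, 0.0668]
eef_rot: [-0.655, 1.551, -0.868]
ft_force: [-3.5, -5.7, 1.9]
grip_width: 0.0214
```

```bash
python3 -c "
from h import *
rep()"
```

```text
t 14.65 p [ 0.627  -0.1257  0.0668] r 62.9 ang 36.6 f [-3.47 -5.65  1.85] rad -6.16 tan -2.47 g 0.0214
```

{"fn": "play_rows", "kwargs": {"increments": [{"x": 0.08, "y": 0.18, "z": 0, "wx": 0, "wy": 0, "wz": 0, "jaw": 1}, {"x": 0.08, "y": 0.18, "z": 0, "wx": 0, "wy": 0, "wz": 0, "jaw": 1}]}}

```text
clock: 14.85
position: [0.627, -0.1256, 0.0668]
eef_rot: [-0.824, 1.549, -1.041]
ft_force: [-3.2, -5.6, 1.2]
grip_width: 0.0212
```

```bash
python3 -c "
from h import *
rep()"
```

```text
t 14.85 p [ 0.627  -0.1256  0.0668] r 62.9 ang 36.6 f [-3.2  -5.59  1.16] rad -5.9 tan -2.58 g 0.0212
```

{"fn": "play_rows", "kwargs": {"increments": [{"x": 0.13, "y": 0.27, "z": 0, "wx": 0, "wy": 0, "wz": 0, "jaw": 1}, {"x": 0.13, "y": 0.27, "z": 0, "wx": 0, "wy": 0, "wz": 0, "jaw": 1}]}}

```text
clock: 15.05
position: [0.6274, -0.1248, 0.0668]
eef_rot: [-1.015, 1.547, -1.236]
ft_force: [-5.4, -6.7, 1.7]
grip_width: 0.0218
```

```bash
python3 -c "
from h import *
rep()
from scipy.spatial.transform import Rotation as R
print(R.from_euler('xyz',bot.state()['eef_rot']).as_matrix().round(3))"
```

```text
t 15.05 p [ 0.6274 -0.1248  0.0668] r 63.8 ang 37.0 f [-5.38 -6.71  1.72] rad -8.33 tan -2.12 g 0.0218
[[ 0.008  0.219  0.976]
 [-0.023  0.975 -0.219]
 [-1.    -0.021  0.013]]
```

{"fn": "play_rows", "kwargs": {"increments": [{"x": 0.13, "y": 0.27, "z": 0, "wx": 0.004, "wy": 0.001, "wz": 0, "jaw": 1}, {"x": 0.13, "y": 0.27, "z": 0, "wx": 0.004, "wy": 0.001, "wz": 0, "jaw": 1}]}}

```text
clock: 15.25
position: [0.628, -0.1239, 0.0668]
eef_rot: [-1.175, 1.551, -1.4]
ft_force: [-4.8, -7.1, 0.4]
grip_width: 0.0215
```

```bash
python3 -c "
from h import *
rep()"
```

```text
t 15.25 p [ 0.628  -0.1239  0.0668] r 64.8 ang 37.4 f [-4.79 -7.07  0.36] rad -8.1 tan -2.71 g 0.0215
```

{"fn": "play_rows", "kwargs": {"increments": [{"x": 0.13, "y": 0.27, "z": 0, "wx": 0.004, "wy": 0.001, "wz": 0, "jaw": 1}, {"x": 0.13, "y": 0.27, "z": 0, "wx": 0.004, "wy": 0.001, "wz": 0, "jaw": 1}]}}

```text
clock: 15.45
position: [0.6284, -0.1232, 0.0668]
eef_rot: [-1.443, 1.555, -1.672]
ft_force: [-4.8, -7.2, 1.9]
grip_width: 0.0213
```

```bash
python3 -c "
from h import *
rep()
from scipy.spatial.transform import Rotation as R
print(R.from_euler('xyz',bot.state()['eef_rot']).as_matrix().round(3))"
```

```text
t 15.45 p [ 0.6284 -0.1232  0.0668] r 65.5 ang 37.6 f [-4.8  -7.25  1.9 ] rad -8.23 tan -2.81 g 0.0213
[[-0.002  0.227  0.974]
 [-0.016  0.974 -0.227]
 [-1.    -0.015  0.002]]
```

{"fn": "play_rows", "kwargs": {"increments": [{"x": 0.13, "y": 0.27, "z": 0, "wx": 0.003, "wy": 0, "wz": 0, "jaw": 1}, {"x": 0.13, "y": 0.27, "z": 0, "wx": 0.003, "wy": 0, "wz": 0, "jaw": 1}]}}

```text
clock: 15.65
position: [0.6285, -0.1229, 0.0668]
eef_rot: [-1.658, 1.556, -1.892]
ft_force: [-5.3, -6.1, 2.1]
grip_width: 0.0211
```

```bash
python3 -c "
from h import *
rep()"
```

```text
t 15.65 p [ 0.6285 -0.1229  0.0668] r 65.8 ang 37.8 f [-5.26 -6.14  2.15] rad -7.92 tan -1.64 g 0.0211
```

{"fn": "play_rows", "kwargs": {"increments": [{"x": 0.1, "y": 0.22, "z": 0, "wx": 0.003, "wy": 0, "wz": 0, "jaw": 1}]}}

```text
clock: 15.75
position: [0.6285, -0.1228, 0.0668]
eef_rot: [-1.767, 1.556, -2.002]
ft_force: [-4.2, -6.1, 1.4]
grip_width: 0.0216
```

```bash
python3 -c "
from h import *
rep()
for n in ('wrist','top'):
  a=optics.snapshot(n); cv2.imwrite('pics/%s15.png'%n,a)
rep()"
```

```text
t 15.75 p [ 0.6285 -0.1228  0.0668] r 65.9 ang 37.8 f [-4.25 -6.1   1.36] rad -7.09 tan -2.21 g 0.0216
t 15.85 p [ 0.6285 -0.1228  0.0668] r 65.9 ang 37.8 f [-5.07 -6.36  1.13] rad -7.91 tan -1.91 g 0.0213
```

View pics/wrist15.png

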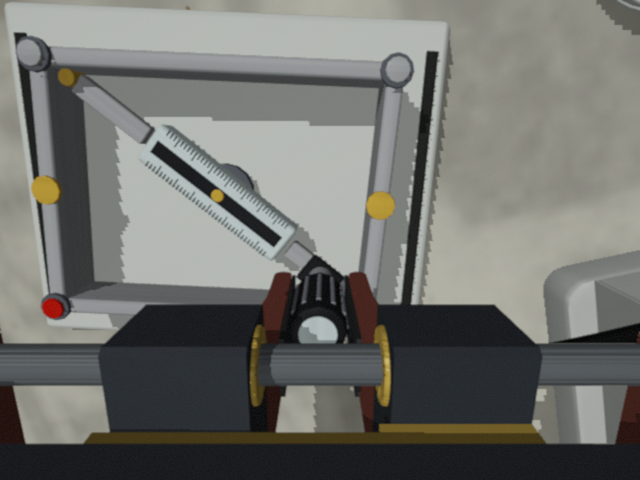

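```bash
cat > ang.py <<'E'
from h import *
def ang(k,nr,nl,red,z=.044):
    P=[onz('wrist',u,z,k)[:2] for u in(nr,nl,red)]; b=P[1]-P[0]; s=P[2]-P[0]
    al=np.arctan2(b[1],b[0])-np.pi/2; be=np.arctan2(s[1],s[0]); print('lens',np.hypot(*b),np.hypot(*s),'base yaw',al,'side',be,'theta',be-al)
if __name__=='__main__':
    import pickle
    k=pickle.load(open('w1.pkl','rb')); ang(k,(253,162),(437,173),(238.1,291))
    ang(K('wrist'),(33,53),(397,70),(54,307))
    for z in(.04,.05): ang(K('wrist'),(33,53),(397,70),(54,307),z)
    f,cx,cy,T=K('wrist'); 
E
python3 ang.py
```

```text
lens 0.16163598499441453 0.12175397975265692 base yaw -0.28191156862698463 side -0.38191680335539424 theta -0.10000523472840961
lens 0.1610150143116151 0.1215771728593474 base yaw -0.2822305144663064 side -0.3260149136984108 theta -0.043784399232104365
lens 0.1644833622757916 0.12419600900813656 base yaw -0.2822305144663062 side -0.32601491369841046 theta -0.043784399232104254
lens 0.15581249236535039 0.11764891863616381 base yaw -0.2822305144663064 side -0.3260149136984108 theta -0.043784399232104365
```

{"fn": "play_rows", "kwargs": {"increments": [{"x": 0.15, "y": 0.33, "z": 0, "wx": 0.004, "wy": 0, "wz": 0, "jaw": 1}, {"x": 0.15, "y": 0.33, "z": 0, "wx": 0.004, "wy": 0, "wz": 0, "jaw": 1}]}}

```text
clock: 16.05
position: [0.6289, -0.122, 0.0668]
eef_rot: [-2.035, 1.557, -2.275]
ft_force: [-5.6, -7.6, 1.1]
grip_width: 0.0215
```

```bash
python3 -c "
from h import *
rep()
from scipy.spatial.transform import Rotation as R
print(R.from_euler('xyz',bot.state()['eef_rot']).as_matrix().round(3))"
```

```text
t 16.05 p [ 0.6289 -0.122   0.0668] r 66.6 ang 38.2 f [-5.61 -7.59  1.13] rad -9.1 tan -2.51 g 0.0215
[[-0.009  0.237  0.971]
 [-0.011  0.971 -0.238]
 [-1.    -0.013 -0.006]]
```

{"fn": "play_rows", "kwargs": {"increments": [{"x": -0.01, "y": -0.02, "z": 0, "wx": 0, "wy": 0, "wz": 0, "jaw": 1}, {"x": 0, "y": 0, "z": 0, "wx": 0, "wy": 0, "wz": 0, "jaw": 1}]}}

```text
clock: 16.25
position: [0.6286, -0.1223, 0.0668]
eef_rot: [-2.062, 1.557, -2.303]
ft_force: [-2.6, -2.3, -0.1]
grip_width: 0.0219
```

```bash
python3 -c "
from h import *
rep()
a=optics.snapshot('wrist'); cv2.imwrite('pics/w16.png',a); rep()
cv2.imwrite('pics/w16a.png',cv2.resize(a[30:130,0:150],None,fx=5,fy=5)); cv2.imwrite('pics/w16b.png',cv2.resize(a[30:130,330:480],None,fx=5,fy=5)); cv2.imwrite('pics/w16c.png',cv2.resize(a[260:360,0:150],None,fx=5,fy=5))"
```

```text
t 16.25 p [ 0.6286 -0.1223  0.0668] r 66.3 ang 38.1 f [-2.63 -2.34 -0.13] rad -3.52 tan -0.22 g 0.0219
t 16.3 p [ 0.6286 -0.1222  0.0668] r 66.3 ang 38.2 f [-2.71 -2.17  0.49] rad -3.47 tan -0.03 g 0.0214
```

View pics/w16a.png

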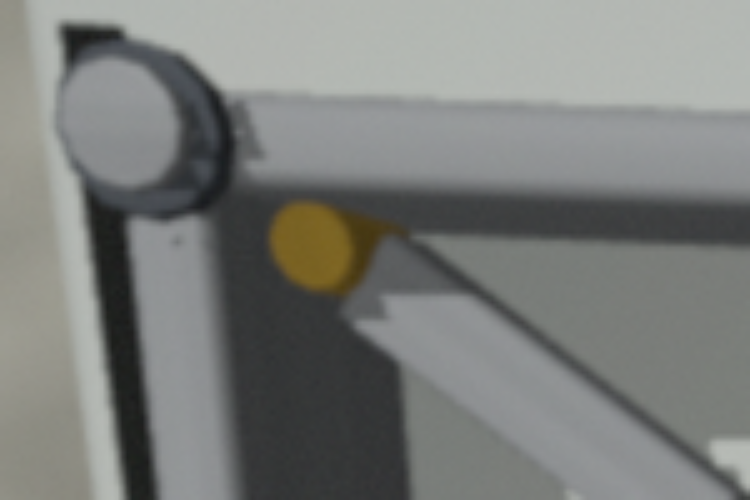

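View pics/w16b.png

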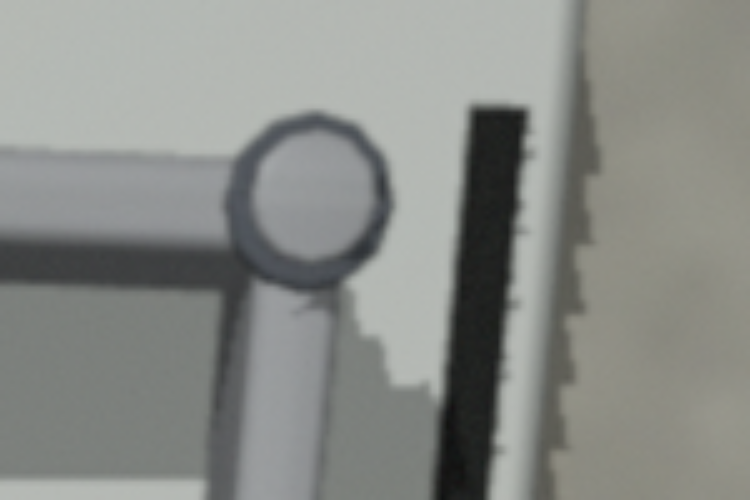

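View pics/w16c.png

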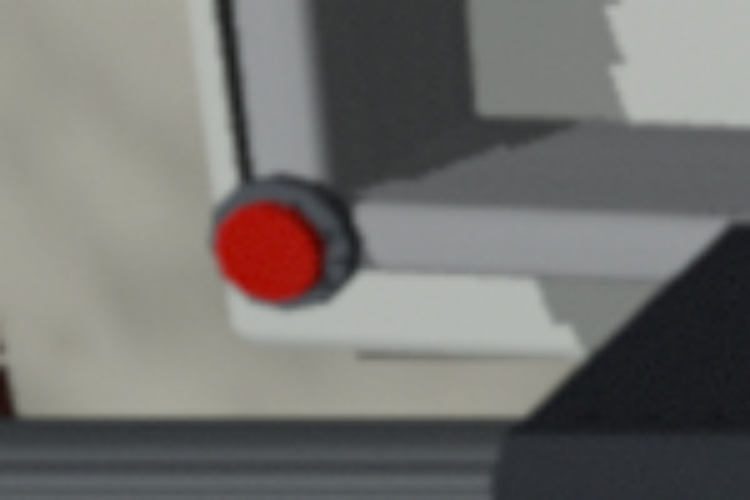

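```bash
cat >> ang.py <<'E'
    print('---'); ang(K('wrist'),(24.4,54),(393,68.6),(54,310.4),.046)
    k=K('wrist')
    def dirz(u,v,z):
        a=onz('wrist',u,z,k);b=onz('wrist',v,z,k);d=a-b; return np.arctan2(d[1],d[0])
    g=cv2.imread('pics/w16.png')
    # left bar right/left edges, strip: from crop b (x0=330,y0=30)
E
python3 ang.py | tail -1
python3 - <<'E'
import cv2
a=cv2.imread('pics/w16.png'); cv2.imwrite('pics/w16d.png',cv2.resize(a[50:320,340:470],None,fx=4,fy=2.2,interpolation=2))
cv2.imwrite('pics/w16e.png',cv2.resize(a[30:320,0:110],None,fx=5,fy=2,interpolation=2))
E
```

```text
lens 0.16150338710662096 0.12134523940175922 base yaw -0.2809126536445963 side -0.29848735468742094 theta -0.01757470104282466
```

View pics/w16d.png

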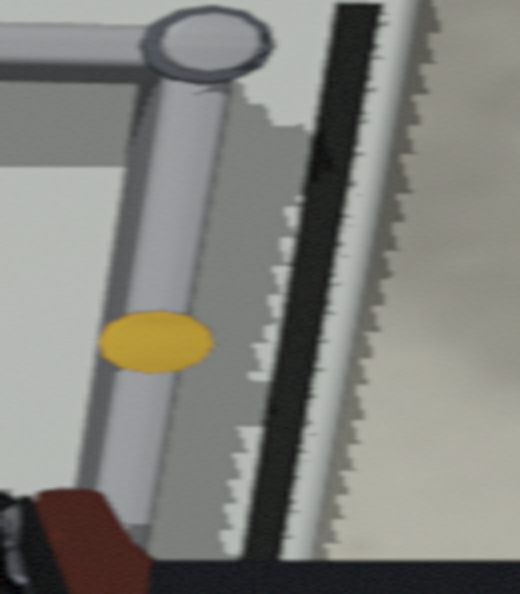

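View pics/w16e.png

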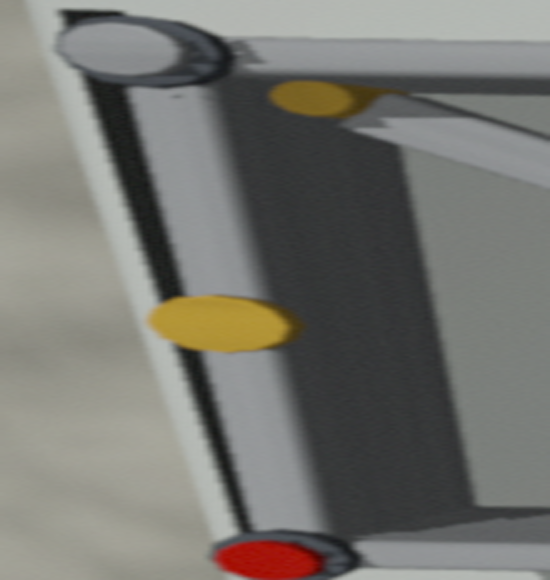

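{"fn": "play_rows", "kwargs": {"increments": [{"x": 0.15, "y": 0.33, "z": 0, "wx": 0.003, "wy": 0, "wz": 0, "jaw": 1}, {"x": 0.15, "y": 0.33, "z": 0, "wx": 0.003, "wy": 0, "wz": 0, "jaw": 1}, {"x": 0.15, "y": 0.33, "z": 0, "wx": 0.003, "wy": 0, "wz": 0, "jaw": 1}]}}

```text
clock: 16.6
position: [0.6299, -0.1196, 0.0667]
eef_rot: [-2.292, 1.554, -2.537]
ft_force: [-5.3, -6.9, 1.0]
grip_width: 0.0218
```

```bash
python3 -c "
from h import *
rep()"
```

```text
t 16.6 p [ 0.6299 -0.1196  0.0667] r 69.0 ang 39.2 f [-5.27 -6.91  1.04] rad -8.45 tan -2.02 g 0.0218
```

{"fn": "play_rows", "kwargs": {"increments": [{"x": -0.5, "y": -0.4, "z": 0, "wx": 0, "wy": 0, "wz": 0, "jaw": 1}, {"x": -1.0, "y": -0.8, "z": 0, "wx": 0, "wy": 0, "wz": 0, "jaw": 1}, {"x": -1.0, "y": -0.8, "z": 0, "wx": 0, "wy": 0, "wz": 0, "jaw": 1}, {"x": -0.6, "y": -0.5, "z": 0, "wx": 0, "wy": 0, "wz": 0, "jaw": 1}, {"x": 0, "y": 0, "z": 0, "wx": 0, "wy": 0, "wz": 0, "jaw": 1}]}}

```text
clock: 17.1
position: [0.5996, -0.1424, 0.067]
eef_rot: [-2.25, 1.561, -2.491]
ft_force: [-0.4, -0.3, -2.4]
grip_width: 0.0222
```

```bash
python3 -c "
from h import *
rep()"
```

```text
t 17.1 p [ 0.5996 -0.1424  0.067 ] r 31.1 ang 42.0 f [-0.36 -0.31 -2.41] rad -0.47 tan 0.01 g 0.0222
```

{"fn": "play_rows", "kwargs": {"increments": [{"x": -0.3, "y": -0.5, "z": 0, "wx": 0, "wy": 0, "wz": 0, "jaw": 1}, {"x": 0.4, "y": -1.0, "z": 0, "wx": 0, "wy": 0, "wz": 0, "jaw": 1}, {"x": 0.1, "y": -1.2, "z": 0, "wx": 0, "wy": 0, "wz": 0, "jaw": 1}, {"x": -0.3, "y": -0.6, "z": 0, "wx": 0, "wy": 0, "wz": 0, "jaw": 1}, {"x": 0, "y": 0, "z": 0, "wx": 0, "wy": 0, "wz": 0, "jaw": 1}]}}

```text
clock: 17.6
position: [0.5979, -0.1761, 0.067]
eef_rot: [-2.563, 1.561, -2.803]
ft_force: [-1.6, -0.6, 0.3]
grip_width: 0.022
```

```bash
python3 -c "
from h import *
rep()"
```

```text
t 17.6 p [ 0.5979 -0.1761  0.067 ] r 25.0 ang -31.1 f [-1.63 -0.57  0.3 ] rad -1.1 tan -1.33 g 0.022
```

{"fn": "play_rows", "kwargs": {"increments": [{"x": -0.6, "y": -0.8, "z": 0, "wx": 0, "wy": 0, "wz": 0, "jaw": 1}, {"x": -0.6, "y": -0.5, "z": 0, "wx": 0, "wy": 0, "wz": 0, "jaw": 1}, {"x": 0, "y": 0, "z": 0, "wx": 0, "wy": 0, "wz": 0, "jaw": 1}]}}

```text
clock: 17.9
position: [0.5859, -0.1891, 0.067]
eef_rot: [-2.626, 1.562, -2.866]
ft_force: [-1.2, 0.0, 0.1]
grip_width: 0.0217
```

```bash
python3 -c "
from h import *
rep(); a=optics.snapshot('wrist'); cv2.imwrite('pics/w17.png',a)
cv2.imwrite('pics/w17a.png',cv2.resize(a[80:300,150:620],None,fx=1.7,fy=1.7,interpolation=2))"
```

```text
t 17.9 p [ 0.5859 -0.1891  0.067 ] r 27.6 ang -70.1 f [-1.23  0.03  0.15] rad -0.45 tan -1.15 g 0.0217
```

View pics/w17.png

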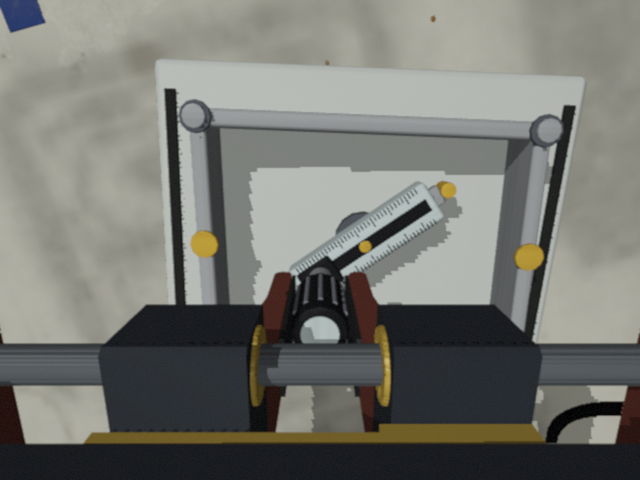

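{"fn": "play_rows", "kwargs": {"increments": [{"x": 0.3, "y": -0.9, "z": 0, "wx": 0, "wy": 0, "wz": 0, "jaw": 1}, {"x": 0.35, "y": -1, "z": 0, "wx": 0, "wy": 0, "wz": 0, "jaw": 1}, {"x": 0.3, "y": -0.7, "z": 0, "wx": 0, "wy": 0, "wz": 0, "jaw": 1}, {"x": 0.12, "y": -0.3, "z": 0, "wx": 0, "wy": 0, "wz": 0, "jaw": 1}, {"x": 0, "y": 0, "z": 0, "wx": 0, "wy": 0, "wz": 0, "jaw": 1}]}}

```text
clock: 18.45
position: [0.5987, -0.22, 0.0669]
eef_rot: [-2.588, 1.563, -2.826]
ft_force: [-0.2, 0.8, 1.3]
grip_width: 0.0215
```

```bash
python3 -c "
from h import *
rep(); a=optics.snapshot('wrist'); cv2.imwrite('pics/w18.png',a)"
```

```text
t 18.45 p [ 0.5987 -0.22    0.0669] r 61.0 ang -68.7 f [-0.19  0.84  1.27] rad -0.85 tan 0.13 g 0.0215
```

View pics/w18.png

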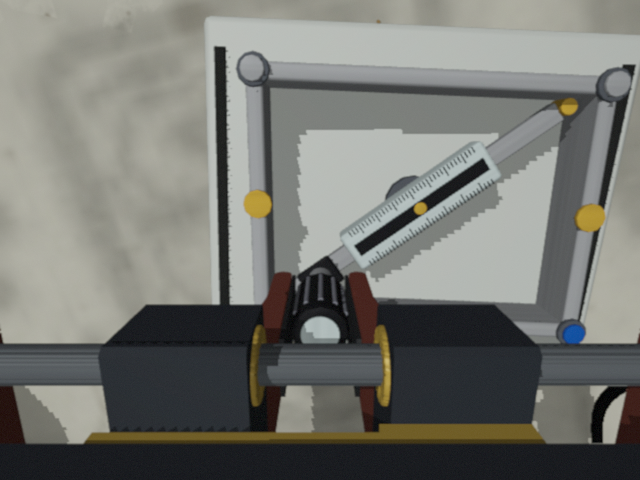

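```bash
python3 -c "
from h import *
k=K('wrist')
P=[onz('wrist',u,.046,k)[:2] for u in((253,67.5),(613,83.5),(572,332))]
b=P[1]-P[0]; s=P[2]-P[1]; al=np.arctan2(b[1],b[0])-np.pi/2; be=np.arctan2(s[1],s[0]); print(al,be,be-al,np.hypot(*b),np.hypot(*s))"
```

```text
-0.2814606851037409 -0.23516739968024056 0.046293285423500335 0.15859138540462536 0.11977418705924067
```

{"fn": "play_rows", "kwargs": {"increments": [{"x": 0.02, "y": -0.2, "z": 0, "wx": 0, "wy": 0, "wz": 0, "jaw": 1}, {"x": 0.02, "y": -0.12, "z": 0, "wx": 0, "wy": 0, "wz": 0, "jaw": 1}, {"x": 0.02, "y": -0.1, "z": 0, "wx": 0, "wy": 0, "wz": 0, "jaw": 1}]}}

```text
clock: 18.8
position: [0.5991, -0.2229, 0.0669]
eef_rot: [-2.801, 1.563, -3.038]
ft_force: [-2.0, 2.4, 1.5]
grip_width: 0.0215
```

```bash
python3 -c "
from h import *
rep()"
```

```text
t 18.8 p [ 0.5991 -0.2229  0.0669] r 63.8 ang -69.3 f [-2.    2.45  1.48] rad -3.0 tan -1.01 g 0.0215
```

{"fn": "play_rows", "kwargs": {"increments": [{"x": 0.02, "y": -0.1, "z": 0, "wx": 0, "wy": 0, "wz": 0, "jaw": 1}, {"x": 0.02, "y": -0.1, "z": 0, "wx": 0, "wy": 0, "wz": 0, "jaw": 1}]}}

```text
clock: 19.0
position: [0.599, -0.2237, 0.0668]
eef_rot: [-2.988, 1.561, 3.059]
ft_force: [-1.6, 2.3, 1.3]
grip_width: 0.0215
```

```bash
python3 -c "
from h import *
rep()"
```

```text
t 19.0 p [ 0.599  -0.2237  0.0668] r 64.6 ang -69.6 f [-1.65  2.32  1.34] rad -2.75 tan -0.73 g 0.0215
```

{"fn": "play_rows", "kwargs": {"increments": [{"x": 0.02, "y": -0.1, "z": 0, "wx": 0, "wy": 0, "wz": 0, "jaw": 1}, {"x": 0.02, "y": -0.1, "z": 0, "wx": 0, "wy": 0, "wz": 0, "jaw": 1}]}}

```text
clock: 19.2
position: [0.599, -0.2247, 0.0668]
eef_rot: [-3.131, 1.56, 2.917]
ft_force: [-3.0, 3.9, 3.3]
grip_width: 0.0214
```

```bash
python3 -c "
from h import *
rep()"
```

```text
t 19.2 p [ 0.599  -0.2247  0.0668] r 65.5 ang -69.9 f [-3.    3.94  3.3 ] rad -4.73 tan -1.46 g 0.0214
```

{"fn": "play_rows", "kwargs": {"increments": [{"x": 0.0, "y": -0.1, "z": 0, "wx": 0, "wy": 0, "wz": 0, "jaw": 1}]}}

```text
clock: 19.3
position: [0.599, -0.2248, 0.0667]
eef_rot: [3.045, 1.559, 2.81]
ft_force: [-2.1, 5.6, 3.1]
grip_width: 0.0213
```

```bash
python3 -c "
from h import *
rep()"
```

```text
t 19.3 p [ 0.599  -0.2248  0.0667] r 65.5 ang -69.9 f [-2.1   5.6   3.13] rad -5.98 tan -0.05 g 0.0213
```

{"fn": "play_rows", "kwargs": {"increments": [{"x": 0.0, "y": -0.1, "z": 0, "wx": 0, "wy": 0, "wz": 0, "jaw": 1}]}}

```text
clock: 19.4
position: [0.599, -0.2248, 0.0667]
eef_rot: [2.948, 1.558, 2.714]
ft_force: [-2.8, 4.9, 3.3]
grip_width: 0.0214
```

```bash
python3 -c "
from h import *
rep(); a=optics.snapshot('wrist'); cv2.imwrite('pics/w19.png',a);rep()"
```

```text
t 19.4 p [ 0.599  -0.2248  0.0667] r 65.6 ang -69.9 f [-2.78  4.89  3.27] rad -5.55 tan -0.93 g 0.0214
t 19.45 p [ 0.599  -0.2248  0.0667] r 65.6 ang -69.9 f [-2.3   5.79  4.13] rad -6.23 tan -0.17 g 0.0212
```

View pics/w19.png

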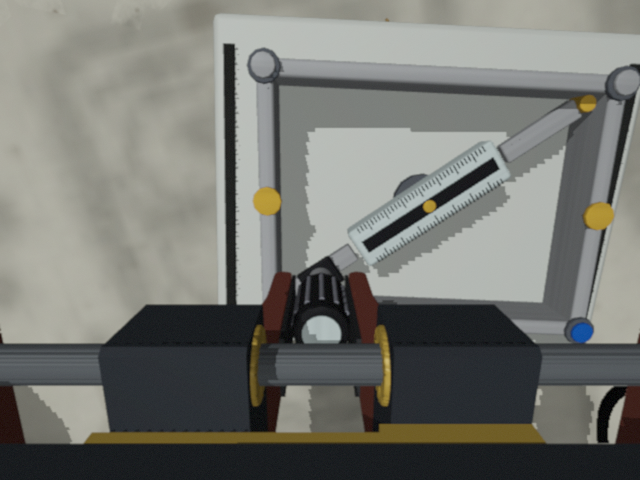

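{"fn": "play_rows", "kwargs": {"increments": [{"x": 0.02, "y": -0.2, "z": 0, "wx": 0, "wy": 0, "wz": 0, "jaw": 1}, {"x": 0.02, "y": -0.22, "z": 0, "wx": 0, "wy": 0, "wz": 0, "jaw": 1}]}}

```text
clock: 19.65
position: [0.5991, -0.2251, 0.0666]
eef_rot: [2.714, 1.553, 2.482]
ft_force: [-3.4, 8.6, 5.5]
grip_width: 0.0218
```

```bash
python3 -c "
from h import *
rep()"
```

```text
t 19.65 p [ 0.5991 -0.2251  0.0666] r 65.9 ang -70.0 f [-3.41  8.6   5.53] rad -9.24 tan -0.26 g 0.0218
```

{"fn": "play_rows", "kwargs": {"increments": [{"x": 0.02, "y": -0.25, "z": 0, "wx": 0, "wy": 0, "wz": 0, "jaw": 1}]}}

```text
clock: 19.75
position: [0.599, -0.2254, 0.0666]
eef_rot: [2.633, 1.55, 2.402]
ft_force: [-4.4, 7.9, 5.6]
grip_width: 0.0215
```

```bash
python3 -c "
from h import *
rep()"
```

```text
t 19.75 p [ 0.599  -0.2254  0.0666] r 66.2 ang -70.1 f [-4.38  7.92  5.63] rad -8.94 tan -1.42 g 0.0215
```

{"fn": "play_rows", "kwargs": {"increments": [{"x": 0.02, "y": -0.25, "z": 0, "wx": 0, "wy": 0, "wz": 0, "jaw": 1}]}}

```text
clock: 19.85
position: [0.599, -0.2257, 0.0666]
eef_rot: [2.576, 1.547, 2.347]
ft_force: [-3.7, 7.7, 5.6]
grip_width: 0.0216
```

```bash
python3 -c "
from h import *
rep()"
```

```text
t 19.85 p [ 0.599  -0.2257  0.0666] r 66.5 ang -70.2 f [-3.75  7.68  5.57] rad -8.5 tan -0.92 g 0.0216
```

{"fn": "play_rows", "kwargs": {"increments": [{"x": 0.02, "y": -0.25, "z": 0, "wx": 0, "wy": 0, "wz": 0, "jaw": 1}]}}

```text
clock: 19.95
position: [0.599, -0.2261, 0.0666]
eef_rot: [2.532, 1.544, 2.305]
ft_force: [-4.1, 7.0, 5.9]
grip_width: 0.0218
```

```bash
python3 -c "
from h import *
rep()"
```

```text
t 19.95 p [ 0.599  -0.2261  0.0666] r 66.8 ang -70.3 f [-4.09  7.05  5.92] rad -8.01 tan -1.48 g 0.0218
```

{"fn": "play_rows", "kwargs": {"increments": [{"x": 0.02, "y": -0.25, "z": 0, "wx": 0, "wy": 0, "wz": 0, "jaw": 1}]}}

```text
clock: 20.05
position: [0.5989, -0.2264, 0.0666]
eef_rot: [2.499, 1.54, 2.273]
ft_force: [-3.9, 8.2, 5.1]
grip_width: 0.0216
```

```bash
python3 -c "
from h import *
rep()
from scipy.spatial.transform import Rotation as R
print(R.from_euler('xyz',bot.state()['eef_rot']).as_matrix().round(3))"
```

```text
t 20.05 p [ 0.5989 -0.2264  0.0666] r 67.0 ang -70.5 f [-3.88  8.25  5.13] rad -9.07 tan -0.91 g 0.0216
[[-0.02   0.224  0.974]
 [ 0.023  0.974 -0.224]
 [-1.     0.018 -0.024]]
```

{"fn": "play_rows", "kwargs": {"increments": [{"x": 0, "y": 0.02, "z": 0, "wx": -0.01, "wy": -0.01, "wz": 0, "jaw": 1}, {"x": 0, "y": 0, "z": 0, "wx": -0.01, "wy": -0.01, "wz": 0, "jaw": 1}]}}

```text
clock: 20.25
position: [0.5988, -0.2262, 0.0667]
eef_rot: [1.654, 1.568, 1.428]
ft_force: [-1.3, 2.3, 2.7]
grip_width: 0.0216
```

```bash
python3 -c "
from h import *
rep(); a=optics.snapshot('wrist'); cv2.imwrite('pics/w20.png',a)
cv2.imwrite('pics/w20a.png',cv2.resize(np.hstack([a[30:130,220:320],a[30:130,540:640],a[285:385,520:620]]),None,fx=2.6,fy=4,interpolation=2))"
```

```text
t 20.25 p [ 0.5988 -0.2262  0.0667] r 66.8 ang -70.5 f [-1.25  2.26  2.74] rad -2.55 tan -0.43 g 0.0216
```

View pics/w20a.png

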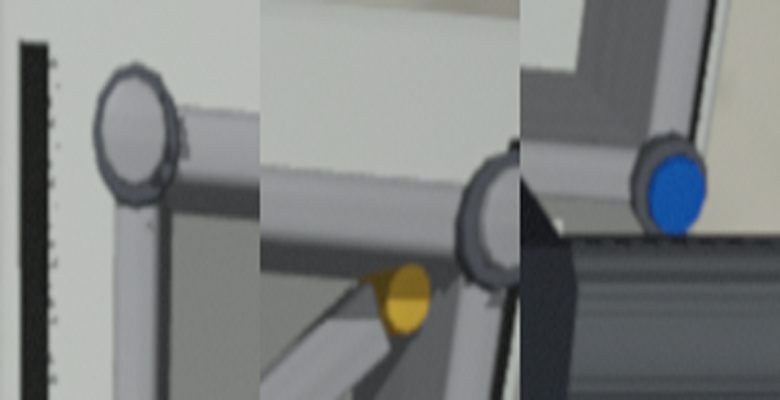

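```bash
python3 -c "
from h import *
k=K('wrist')
P=[onz('wrist',u,.046,k)[:2] for u in((270.8,62.5),(637,85.3),(580.4,333.7))]
b=P[1]-P[0]; s=P[2]-P[1]; al=np.arctan2(b[1],b[0])-np.pi/2; be=np.arctan2(s[1],s[0]); print(al,be,be-al,be+.2812,np.hypot(*b),np.hypot(*s))"
```

```text
-0.283987722066553 -0.2694810897729134 0.014506632293639576 0.011718910227086599 0.16147861351717296 0.12055192000422081
```

{"fn": "play_rows", "kwargs": {"increments": [{"x": -0.3, "y": 0.9, "z": 0, "wx": 0, "wy": 0, "wz": 0, "jaw": 1}, {"x": -0.4, "y": 1.1, "z": 0, "wx": 0, "wy": 0, "wz": 0, "jaw": 1}, {"x": -0.4, "y": 1.1, "z": 0, "wx": 0, "wy": 0, "wz": 0, "jaw": 1}, {"x": -0.2, "y": 0.6, "z": 0, "wx": 0, "wy": 0, "wz": 0, "jaw": 1}, {"x": 0, "y": 0, "z": 0, "wx": 0, "wy": 0, "wz": 0, "jaw": 1}]}}

```text
clock: 20.8
position: [0.5854, -0.1888, 0.067]
eef_rot: [-0.315, 1.566, -0.542]
ft_force: [0.0, 0.9, -1.0]
grip_width: 0.0217
```

```bash
python3 -c "
from h import *
rep()"
```

```text
t 20.8 p [ 0.5854 -0.1888  0.067 ] r 27.1 ang -70.9 f [ 0.01  0.9  -1.05] rad -0.84 tan 0.3 g 0.0217
```

{"fn": "play_rows", "kwargs": {"increments": [{"x": 0.95, "y": 0.8, "z": 0, "wx": 0, "wy": 0, "wz": 0, "jaw": 1}, {"x": 0.7, "y": 1.1, "z": 0, "wx": 0, "wy": 0, "wz": 0, "jaw": 1}, {"x": 0.1, "y": 1.1, "z": 0, "wx": 0, "wy": 0, "wz": 0, "jaw": 1}, {"x": -0.4, "y": 1.0, "z": 0, "wx": 0, "wy": 0, "wz": 0, "jaw": 1}, {"x": 0, "y": 0, "z": 0, "wx": 0, "wy": 0, "wz": 0, "jaw": 1}]}}

```text
clock: 21.3
position: [0.5979, -0.1478, 0.0669]
eef_rot: [-0.952, 1.566, -1.18]
ft_force: [-1.2, 0.5, 0.2]
grip_width: 0.0214
```

```bash
python3 -c "
from h import *
rep()"
```

```text
t 21.3 p [ 0.5979 -0.1478  0.0669] r 26.3 ang 35.7 f [-1.18  0.51  0.17] rad -0.67 tan 1.1 g 0.0214
```

{"fn": "play_rows", "kwargs": {"increments": [{"x": 0.9, "y": 0.8, "z": 0, "wx": 0, "wy": 0, "wz": 0, "jaw": 1}, {"x": 0.9, "y": 0.75, "z": 0, "wx": 0, "wy": 0, "wz": 0, "jaw": 1}, {"x": 0.7, "y": 0.55, "z": 0, "wx": 0, "wy": 0, "wz": 0, "jaw": 1}, {"x": 0.2, "y": 0.15, "z": 0, "wx": 0, "wy": 0, "wz": 0, "jaw": 1}, {"x": 0, "y": 0, "z": 0, "wx": 0, "wy": 0, "wz": 0, "jaw": 1}]}}

```text
clock: 21.8
position: [0.6272, -0.1217, 0.0669]
eef_rot: [-0.922, 1.567, -1.149]
ft_force: [-0.5, -0.5, 2.3]
grip_width: 0.0216
```

```bash
python3 -c "
from h import *
rep()"
```

```text
t 21.8 p [ 0.6272 -0.1217  0.0669] r 65.5 ang 39.3 f [-0.46 -0.51  2.28] rad -0.67 tan -0.1 g 0.0216
```

{"fn": "play_rows", "kwargs": {"increments": [{"x": 0.07, "y": 0.03, "z": 0, "wx": 0, "wy": 0, "wz": 0, "jaw": 1}]}}

```text
clock: 21.9
position: [0.6279, -0.1215, 0.0669]
eef_rot: [-0.968, 1.567, -1.195]
ft_force: [-1.1, 0.1, 0.7]
grip_width: 0.0215
```

```bash
python3 -c "
from h import *
rep()"
```

```text
t 21.9 p [ 0.6279 -0.1215  0.0669] r 66.2 ang 39.1 f [-1.11  0.09  0.69] rad -0.8 tan 0.77 g 0.0215
```

{"fn": "play_rows", "kwargs": {"increments": [{"x": 0.07, "y": 0.03, "z": 0, "wx": 0, "wy": 0, "wz": 0, "jaw": 1}]}}

```text
clock: 22.0
position: [0.6285, -0.1214, 0.0669]
eef_rot: [-1.0, 1.567, -1.227]
ft_force: [-0.8, 0.5, 1.0]
grip_width: 0.022
```

```bash
python3 -c "
from h import *
rep()"
```

```text
t 22.0 p [ 0.6285 -0.1214  0.0669] r 66.7 ang 38.8 f [-0.84  0.49  1.  ] rad -0.35 tan 0.91 g 0.022
```

{"fn": "play_rows", "kwargs": {"increments": [{"x": 0.06, "y": 0.03, "z": 0, "wx": 0, "wy": 0, "wz": 0, "jaw": 1}]}}

```text
clock: 22.1
position: [0.6286, -0.1214, 0.0669]
eef_rot: [-1.193, 1.567, -1.421]
ft_force: [-2.3, 0.2, 1.3]
grip_width: 0.0217
```

```bash
python3 -c "
from h import *
rep()"
```

```text
t 22.1 p [ 0.6286 -0.1214  0.0669] r 66.8 ang 38.7 f [-2.29  0.19  1.31] rad -1.67 tan 1.58 g 0.0217
```

{"fn": "play_rows", "kwargs": {"increments": [{"x": 0.06, "y": 0.03, "z": 0, "wx": 0, "wy": 0, "wz": 0, "jaw": 1}]}}

```text
clock: 22.2
position: [0.6287, -0.1214, 0.0668]
eef_rot: [-1.459, 1.568, -1.688]
ft_force: [-1.7, 0.0, 2.6]
grip_width: 0.0214
```

```bash
python3 -c "
from h import *
rep()"
```

```text
t 22.2 p [ 0.6287 -0.1214  0.0668] r 66.9 ang 38.7 f [-1.7   0.    2.58] rad -1.33 tan 1.07 g 0.0214
```

Back bar touched; now slide gently to the left bar.

{"fn": "play_rows", "kwargs": {"increments": [{"x": 0.02, "y": 0.07, "z": 0, "wx": 0, "wy": 0, "wz": 0, "jaw": 1}]}}

```text
clock: 22.3
position: [0.6286, -0.1212, 0.0668]
eef_rot: [-1.526, 1.567, -1.755]
ft_force: [-0.8, -0.9, 2.2]
grip_width: 0.022
```

```bash
python3 -c "
from h import *
rep()"
```

```text
t 22.3 p [ 0.6286 -0.1212  0.0668] r 67.0 ang 38.9 f [-0.79 -0.9   2.16] rad -1.18 tan -0.2 g 0.022
```

{"fn": "play_rows", "kwargs": {"increments": [{"x": 0.02, "y": 0.07, "z": 0, "wx": 0, "wy": 0, "wz": 0, "jaw": 1}]}}

```text
clock: 22.4
position: [0.6287, -0.1211, 0.0669]
eef_rot: [-1.491, 1.567, -1.721]
ft_force: [-1.4, -1.9, 1.1]
grip_width: 0.0217
```

```bash
python3 -c "
from h import *
rep()"
```

```text
t 22.4 p [ 0.6287 -0.1211  0.0669] r 67.0 ang 38.9 f [-1.38 -1.88  1.14] rad -2.25 tan -0.6 g 0.0217
```

{"fn": "play_rows", "kwargs": {"increments": [{"x": 0.02, "y": 0.07, "z": 0, "wx": 0, "wy": 0, "wz": 0, "jaw": 1}]}}

```text
clock: 22.5
position: [0.6287, -0.121, 0.0668]
eef_rot: [-1.493, 1.566, -1.724]
ft_force: [-2.7, -3.0, 1.1]
grip_width: 0.0214
```

```bash
python3 -c "
from h import *
rep()
a=optics.snapshot('wrist'); cv2.imwrite('pics/w21.png',a); rep()"
```

```text
t 22.5 p [ 0.6287 -0.121   0.0668] r 67.1 ang 38.9 f [-2.67 -3.01  1.08] rad -3.97 tan -0.66 g 0.0214
t 22.55 p [ 0.6287 -0.121   0.0668] r 67.1 ang 38.9 f [-1.2  -1.72  0.83] rad -2.02 tan -0.58 g 0.0216
```

View pics/w21.png

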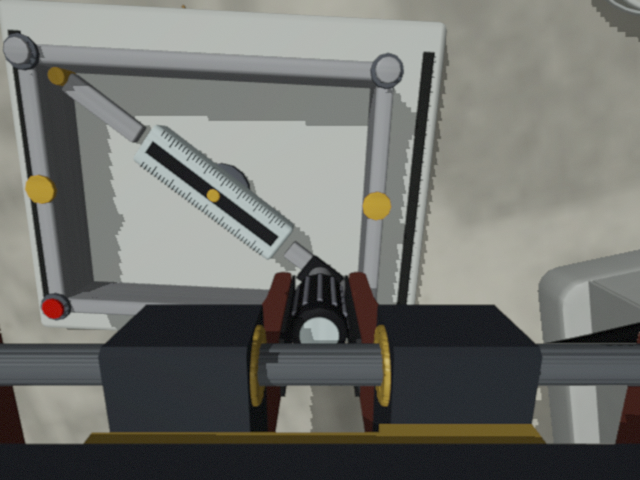

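```bash
python3 -c "
import cv2,numpy as np
a=cv2.imread('pics/w21.png')
cv2.imwrite('pics/w21a.png',cv2.resize(np.hstack([a[20:110,0:90],a[30:120,340:430],a[265:355,10:100]]),None,fx=2.9,fy=5,interpolation=2))"
```

```text
(no output)
```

View pics/w21a.png

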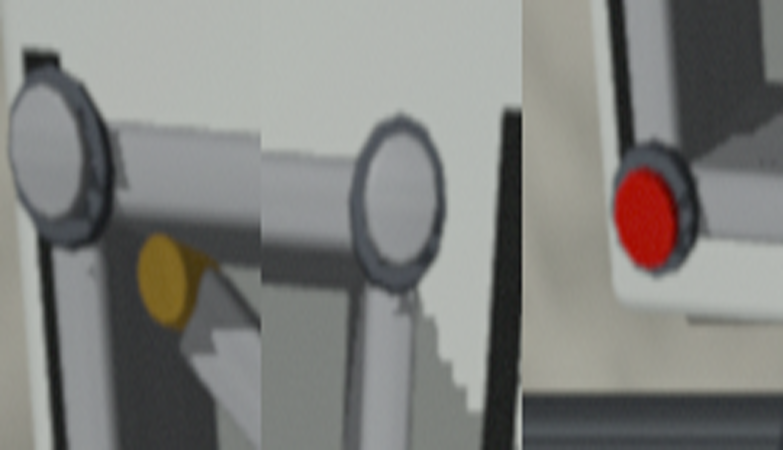

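```bash
python3 -c "
from ang import *
nr=(46/2.9,150/5+20); nl=((401-261)/2.9+340,197/5+30); red=((646-522)/2.9+10,218/5+265); print(nr,nl,red)
ang(K('wrist'),nr,nl,red,.046)"
```

```text
(15.862068965517242, 50.0) (388.2758620689655, 69.4) (52.758620689655174, 308.6)
lens 0.1617597740325363 0.12115305593323704 base yaw -0.2807532997065443 side -0.2681709419924361 theta 0.012582357714108205
```

{"fn": "play_rows", "kwargs": {"increments": [{"x": -0.5, "y": -0.4, "z": 0, "wx": 0, "wy": 0, "wz": 0, "jaw": 1}, {"x": -1.0, "y": -0.8, "z": 0, "wx": 0, "wy": 0, "wz": 0, "jaw": 1}, {"x": -1.0, "y": -0.8, "z": 0, "wx": 0, "wy": 0, "wz": 0, "jaw": 1}, {"x": -0.7, "y": -0.6, "z": 0, "wx": 0, "wy": 0, "wz": 0, "jaw": 1}, {"x": 0, "y": 0, "z": 0, "wx": 0, "wy": 0, "wz": 0, "jaw": 1}]}}

```text
clock: 23.05
position: [0.5952, -0.1472, 0.067]
eef_rot: [-0.712, 1.567, -0.942]
ft_force: [-1.0, -1.1, -1.0]
grip_width: 0.0219
```

```bash
python3 -c "
from h import *
rep()"
```

```text
t 23.05 p [ 0.5952 -0.1472  0.067 ] r 24.6 ang 40.5 f [-0.97 -1.09 -0.98] rad -1.45 tan -0.2 g 0.0219
```

{"fn": "play_rows", "kwargs": {"increments": [{"x": -0.12, "y": -0.1, "z": 0, "wx": 0, "wy": 0, "wz": 0, "jaw": 1}, {"x": 0, "y": 0, "z": 0, "wx": 0, "wy": 0, "wz": 0, "jaw": 0.2}, {"x": 0, "y": 0, "z": 0, "wx": 0, "wy": 0, "wz": 0, "jaw": -0.2}, {"x": 0, "y": 0, "z": 0, "wx": 0, "wy": 0, "wz": 0, "jaw": -0.2}, {"x": 0, "y": 0, "z": 0, "wx": 0, "wy": 0, "wz": 0, "jaw": -0.2}, {"x": 0, "y": 0, "z": 1.5, "wx": 0, "wy": 0, "wz": 0, "jaw": -0.2}, {"x": 0, "y": 0, "z": 3, "wx": 0, "wy": 0, "wz": 0, "jaw": -0.2}, {"x": 0, "y": 0, "z": 4, "wx": 0, "wy": 0, "wz": 0, "jaw": -0.2}, {"x": -1, "y": 0, "z": 4, "wx": 0, "wy": 0, "wz": 0, "jaw": -0.2}, {"x": -2, "y": 0, "z": 3, "wx": 0, "wy": 0, "wz": 0, "jaw": -0.2}, {"x": -2, "y": 0, "z": 1, "wx": 0, "wy": 0, "wz": 0, "jaw": -0.2}, {"x": 0, "y": 0, "z": 0, "wx": 0, "wy": 0, "wz": 0, "jaw": -0.2}]}}

```text
clock: 24.25
position: [0.5423, -0.1485, 0.2436]
eef_rot: [-0.436, 1.565, -0.665]
ft_force: [1.0, -0.0, 0.9]
grip_width: 0.0528
```

```bash
python3 -c "
from h import *
import pickle
rep(); k=K('wrist'); a=optics.snapshot('wrist'); cv2.imwrite('pics/w22.png',a); pickle.dump(k,open('w22.pkl','wb')); cv2.imwrite('pics/t22.png',optics.snapshot('top')[170:350,130:520])"
```

```text
t 24.25 p [ 0.5423 -0.1485  0.2436] r 37.2 ang 156.7 f [ 1.   -0.02  0.86] rad -0.93 tan -0.38 g 0.0528
```

View pics/w22.png

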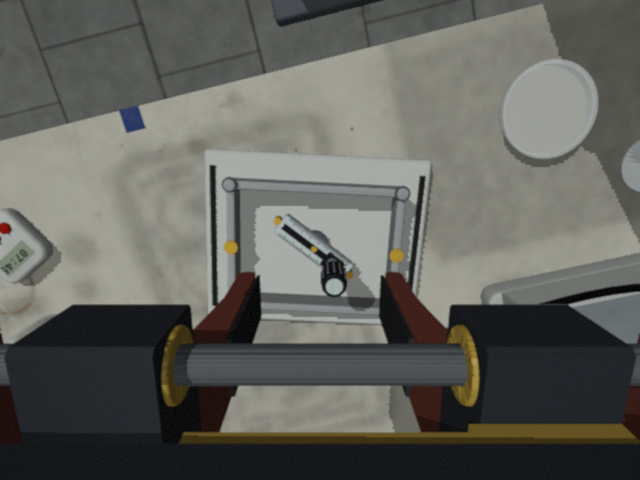

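View pics/t22.png

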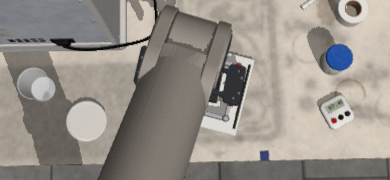

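{"fn": "play_rows", "kwargs": {"increments": [{"x": -3, "y": 0, "z": 0, "wx": 0, "wy": 0, "wz": 0, "jaw": -0.2}, {"x": -3, "y": -1, "z": 0, "wx": 0, "wy": 0, "wz": 0, "jaw": -0.2}, {"x": 0, "y": 0, "z": 0, "wx": 0, "wy": 0, "wz": 0, "jaw": -0.2}]}}

```text
clock: 24.65
position: [0.4839, -0.1565, 0.2398]
eef_rot: [-1.307, 1.566, -1.531]
ft_force: [0.7, -0.9, 0.0]
grip_width: 0.053
```

```bash
python3 -c "
from h import *
import pickle
rep(); k=K('wrist'); a=optics.snapshot('wrist'); cv2.imwrite('pics/w23.png',a); pickle.dump(k,open('w23.pkl','wb'))
cv2.imwrite('pics/w23a.png',cv2.resize(a[190:360,190:450],None,fx=3,fy=3,interpolation=2))"
```

```text
t 24.65 p [ 0.4839 -0.1565  0.2398] r 92.8 ang 175.9 f [ 0.71 -0.93  0.04] rad -0.78 tan 0.88 g 0.053
```

View pics/w23a.png

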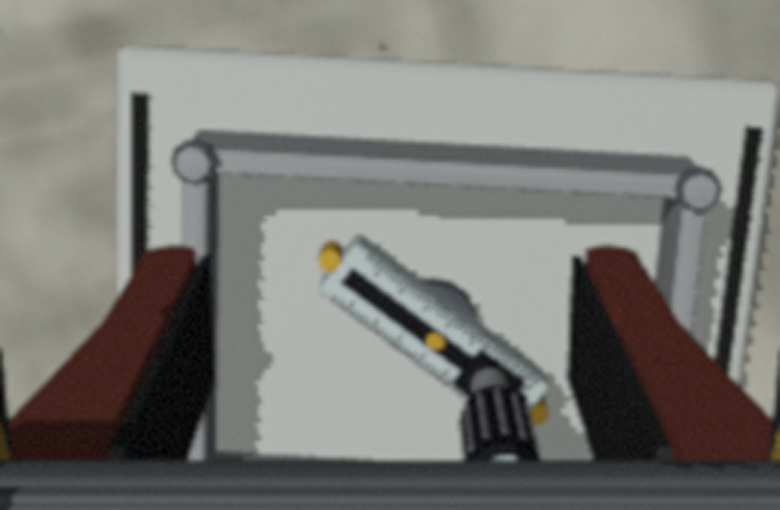

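{"fn": "play_rows", "kwargs": {"increments": [{"x": 3, "y": -0.5, "z": 2, "wx": 0, "wy": 0, "wz": 0, "jaw": -0.8}, {"x": 4, "y": 0, "z": 1, "wx": 0, "wy": 0, "wz": 0, "jaw": -1}, {"x": 3, "y": 0, "z": 0, "wx": 0, "wy": 0, "wz": 0, "jaw": -1}, {"x": 0, "y": 0, "z": 0, "wx": 0, "wy": 0, "wz": 0, "jaw": -1}, {"x": 0, "y": 0, "z": 0, "wx": 0, "wy": 0, "wz": 0, "jaw": -1}]}}

```text
clock: 25.2
position: [0.5931, -0.1563, 0.2663]
eef_rot: [-2.149, 1.565, -2.366]
ft_force: [0.3, -0.1, 0.4]
grip_width: 0.0868
```

```bash
python3 -c "
from h import *
import pickle
rep(); k=K('wrist'); a=optics.snapshot('wrist'); cv2.imwrite('pics/w24.png',a); pickle.dump(k,open('w24.pkl','wb'))
cv2.imwrite('pics/w24a.png',cv2.resize(a[130:320,210:460],None,fx=3.1,fy=3.1,interpolation=2))"
```

```text
t 25.2 p [ 0.5931 -0.1563  0.2663] r 17.9 ang 22.6 f [ 0.27 -0.06  0.38] rad 0.22 tan -0.16 g 0.0868
```

View pics/w24a.png

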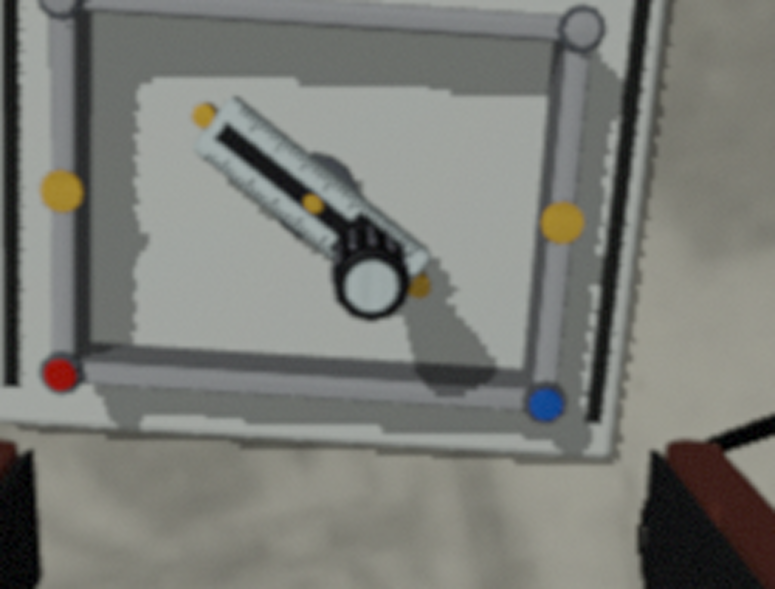

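```bash
python3 -c "
from h import *
import pickle
k=pickle.load(open('w24.pkl','rb')); a=cv2.imread('pics/w24.png')
cv2.imwrite('pics/w24b.png',cv2.resize(a[105:155,200:440],None,fx=3.3,fy=6,interpolation=2))
hsv=cv2.cvtColor(a,cv2.COLOR_BGR2HSV)
def cen(lo,hi,roi):
    x0,y0,x1,y1=roi; m=cv2.inRange(hsv[y0:y1,x0:x1],lo,hi); M=cv2.moments(m,True); return np.array([M['m10']/M['m00']+x0,M['m01']/M['m00']+y0])
g=lambda c,r:(210+c/3.1,130+r/3.1)
bl=cen((105,120,60),(125,255,255),(370,245,400,275)); rd=cen((0,150,60),(6,255,255),(215,235,245,265))
lp=cen((12,130,100),(30,255,255),(375,185,410,220)); rp=cen((12,130,100),(30,255,255),(215,180,245,210))
print(bl,rd,lp,rp)
W=lambda u,z=.046:onz('wrist',u,z,k)[:2]
an=lambda d:np.arctan2(d[1],d[0])
b=W(bl)-W(rd); y=an(b)-np.pi/2; p=W(lp)-W(rp); print('back yaw',y,'pivot yaw',an(p)-np.pi/2,np.hypot(*b))
for n,c,q in(('L',bl,lp),('R',rd,rp)):
    d=W(c)-W(q); print(n,an(d)-y,np.hypot(*d))
nl=g(582,28); d=W(bl)-W(nl); print('L full',an(d)-y,np.hypot(*d))
"
```

```text
[385.61458333 259.98958333] [228.68       250.50666667] [390.8358209  201.45522388] [229.8        191.21481481]
back yaw -0.2796242443450394 pivot yaw -0.2813204929470374 0.16063193431996625
L 0.016959831055793295 0.060374003424073446
R -0.013574068226731906 0.06064024631859252
L full 0.00640795458224247 0.12012171123349656
```

View pics/w24b.png

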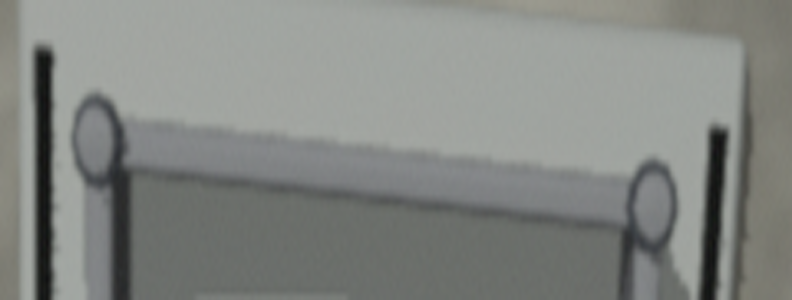

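```bash
python3 -c "
from h import *
import pickle
k=pickle.load(open('w24.pkl','rb'));W=lambda u,z=.046:onz('wrist',u,z,k)[:2];an=lambda d:np.arctan2(d[1],d[0])
d=W((228.68,250.5))-W((228.8,128.3)); print(an(d)+.2805,np.hypot(*d))
kt=onz('wrist',(210+371/3.1,130+285/3.1),.1,k)[:2]; print('knob r',np.hypot(*(kt-PV)))
bot.hand_in(); rep()"
```

```text
0.004493582461171819 0.1201238233104363
knob r 0.02209398057615618
the job is handed in; nothing more can be done
the job is handed in; nothing more can be done
```

The job is handed in at about 25 s of the 72 s. The last checks put the frame within tolerance of square and the rule drawn in. `hand_in()` gives no verdict, so the result rests on my own checks.

- **First readings:** I seated the tip gently in the blue corner, then in the red one, with about 2.5–5 N on the knob. The pivot-to-knob distance was about 62.5 mm for blue and 71.5 mm for red. That made the full diagonals differ by about 18 mm, with blue the shorter.
- **Correction:** I pushed the blue diagonal out with the rule. The last push went too far, leaving the frame about 0.045 rad out of square the other way. I then pushed the red diagonal out by about 1.5 mm to bring it back. The force on the knob stayed below about 10 N throughout.
- **Last checks, readings:** Blue read about 67.1 mm and red about 66.8 mm, so the full diagonals differ by about 0.6 mm.
- **Last checks, camera:** The final wrist picture puts the side bars 0.0045–0.006 rad from square over their full length. Single views ranged from −0.014 to +0.017 rad, and the limit is 0.025 rad. The views and readings differ by about 0.01 rad.
- **Finish:** The rule is drawn in to about 0–3 mm of its stop, and the gripper is open and clear of everything. I never went near the petri dish, beaker, timer or jar, and nothing looked moved in the pictures. I did not measure their positions again.

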